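# Lock down a display mount and set the bottles in its cups

## Task

Take the hex key from its stand and with it tighten both lock screws of the display mount, clockwise until they stop at their marks; then put the key back in its stand. Only once both screws are tight, set every stoneware bottle that is there upright in a cup of the mount, one to a cup and fully seated, and leave the frame, the tape and the marker alone.

Things in the scene. Friction and masses are not known exactly. Their poses are not given: they have to be found in the camera images.
- mount: fixed grey display mount, a plate 110 mm (its x) by 420 mm (its y) and 15 mm thick, standing on the table, with three wooden cups in a row along its y at -100, 0 and +100 mm and a lock screw at -170 and +170 mm. Origin at the centre of its underside; placed at varying position and yaw
- cup1 (a point): centre of the inner floor of the cup at y = -100 mm of the mount, 23 mm above the table. The cup is concave: flat floor 51 mm across, wall flaring at 55 degrees to a rim about 71 mm across inside, 14 mm above the floor; a bottle's convex base slides down it to the middle, where the foot stands on the floor. Outside 81 mm across. z up
- cup2 (a point): centre of the inner floor of the cup at y = 0 mm of the mount, 23 mm above the table. The cup is concave: flat floor 51 mm across, wall flaring at 55 degrees to a rim about 71 mm across inside, 14 mm above the floor; a bottle's convex base slides down it to the middle, where the foot stands on the floor. Outside 81 mm across. z up
- cup3 (a point): centre of the inner floor of the cup at y = 100 mm of the mount, 23 mm above the table. The cup is concave: flat floor 51 mm across, wall flaring at 55 degrees to a rim about 71 mm across inside, 14 mm above the floor; a bottle's convex base slides down it to the middle, where the foot stands on the floor. Outside 81 mm across. z up
- socketA (a point): centre of the FLOOR of the hex socket in the lock screw near the mount's -y end, 18 mm above the table. Socket 19.6 mm across flats (flats face this point's x axis and every 60 degrees on), 25 mm deep to its rim, the top 4 mm a 45 degree lead-in. z up; the axes turn with the screw. Steel hexagonal head 52 mm across flats, 28 mm high, with a dark pointer at its foot
- screwA (a joint): angle (rad) of that lock screw: grows clockwise seen from above; starts loose at 0 to 0.6, firm stop at 5.2, where its pointer faces the small dark mark block on the mount's robot-side edge. Stays where it is left; takes about 0.2 N m to turn
- socketB (a point): centre of the FLOOR of the hex socket in the lock screw near the mount's +y end, 18 mm above the table. Socket 19.6 mm across flats (flats face this point's x axis and every 60 degrees on), 25 mm deep to its rim, the top 4 mm a 45 degree lead-in. z up; the axes turn with the screw. Steel hexagonal head 52 mm across flats, 28 mm high, with a dark pointer at its foot
- screwB (a joint): angle (rad) of that lock screw: grows clockwise seen from above; starts loose at 0 to 0.6, firm stop at 5.2, where its pointer faces the small dark mark block on the mount's robot-side edge. Stays where it is left; takes about 0.2 N m to turn
- key_grip (a point): centre of the hex key's black square handle, 32 x 32 mm, 46 mm high (faces look along this point's x and y). Below it a round flange 44 mm across, 6 mm thick, then a steel hex shank 18 mm across flats, 55 mm long (flats face this x axis and every 60 degrees on). 84 mm above the shank's tip. 0.25 kg. In a socket it has 11 degrees of play either way and, let go, stands leaning up to 5 degrees
- key_tip (a point): middle of the lower end of the key's hex shank; z points up along the key
- stand_mouth (a point): centre of the mouth of the round hole, 30 mm across and 60 mm deep, in the top of the key stand: a fixed wooden block 85 x 85 mm, 65 mm high. The key stands in it, its flange resting on the block's top. z up
- bottle1_mid (a point): beige stoneware bottle, round, 90 mm high, about 0.35 kg: flat foot 48 mm across, convex base flaring at 55 degrees to 68 mm across 14 mm up, widest 70 mm (20 to 34 mm up), straight solid neck 32 mm across from 52 to 90 mm up, to be gripped from above. The point is on its axis 45 mm above the foot; z is its axis. Starts upright on the table; may be absent
- bottle2_mid (a point): beige stoneware bottle, round, 90 mm high, about 0.35 kg: flat foot 48 mm across, convex base flaring at 55 degrees to 68 mm across 14 mm up, widest 70 mm (20 to 34 mm up), straight solid neck 32 mm across from 52 to 90 mm up, to be gripped from above. The point is on its axis 45 mm above the foot; z is its axis. Starts upright on the table; may be absent
- bottle3_mid (a point): beige stoneware bottle, round, 90 mm high, about 0.35 kg: flat foot 48 mm across, convex base flaring at 55 degrees to 68 mm across 14 mm up, widest 70 mm (20 to 34 mm up), straight solid neck 32 mm across from 52 to 90 mm up, to be gripped from above. The point is on its axis 45 mm above the foot; z is its axis. Starts upright on the table; may be absent
- frame: bystander: small black picture frame lying flat, 90 x 120 x 12 mm, origin at the centre of its underside; leave it be
- tape: bystander: roll of brown tape lying flat, 100 mm across, 45 mm high, origin at the centre of its underside; leave it be
- marker: bystander: marker pen lying flat, 130 x 18 x 18 mm along its x, origin at the centre of its underside; leave it be
There are look-alikes about, which are no part of the job. What is shaped like the part that bears stand_mouth but red is not meant.

How it is judged (in metres and radians):
On the way, in this order (a step that is already met when the one before it is completed fails the run):
1. one lock screw is turned to its stop with the key in its socket (((value of joint screwA above 5.02 rad and distance between key_tip and socketA below 0.008 m) or (value of joint screwB above 5.02 rad and distance between key_tip and socketB below 0.008 m))), for 0.1 s.
2. both lock screws are at their stops, the second too with the key in its socket (value of joint each of screwA, screwB above 5.02 rad and (distance between key_tip and socketA below 0.008 m or distance between key_tip and socketB below 0.008 m)), for 0.1 s.
3. every bottle present is seated in a cup (((horizontal distance between bottle1_mid and cup1 below 0.006 m and z of bottle1_mid in the frame of cup1 between 0.04 and 0.05 m) or (horizontal distance between bottle1_mid and cup2 below 0.006 m and z of bottle1_mid in the frame of cup2 between 0.04 and 0.05 m) or (horizontal distance between bottle1_mid and cup3 below 0.006 m and z of bottle1_mid in the frame of cup3 between 0.04 and 0.05 m)) and angle between each of bottle1_mid, bottle2_mid, bottle3_mid's own z axis and vertical below 0.12 rad and ((horizontal distance between bottle2_mid and cup1 below 0.006 m and z of bottle2_mid in the frame of cup1 between 0.04 and 0.05 m) or (horizontal distance between bottle2_mid and cup2 below 0.006 m and z of bottle2_mid in the frame of cup2 between 0.04 and 0.05 m) or (horizontal distance between bottle2_mid and cup3 below 0.006 m and z of bottle2_mid in the frame of cup3 between 0.04 and 0.05 m)) and ((horizontal distance between bottle3_mid and cup1 below 0.006 m and z of bottle3_mid in the frame of cup1 between 0.04 and 0.05 m) or (horizontal distance between bottle3_mid and cup2 below 0.006 m and z of bottle3_mid in the frame of cup2 between 0.04 and 0.05 m) or (horizontal distance between bottle3_mid and cup3 below 0.006 m and z of bottle3_mid in the frame of cup3 between 0.04 and 0.05 m))), for 0.2 s.
At the end, for the whole second after the job is handed in: both screws within 0.18 rad of the stop; the key upright in its stand, flange on the block (tip at least 50 mm down the hole, within 10 mm of its axis); every bottle present upright (within 7 degrees) and at rest in a cup, within 6 mm of its middle and within 5 mm of its seated height (all of step 3 and value of joint each of screwA, screwB above 5.02 rad and horizontal distance between key_tip and stand_mouth below 0.01 m and z of key_tip in the frame of stand_mouth below -0.05 m and angle between key_tip's own z axis and vertical below 0.1 rad and linear speed of each of bottle1, bottle2, bottle3 below 0.03 m/s); the robot touches nothing.
It fails at once if a bottle is put into a cup while a lock screw is still loose (value of joint any of screwA, screwB below 4.9 rad and ((distance between bottle1_mid and cup1 below 0.055 m or distance between bottle1_mid and cup2 below 0.055 m or distance between bottle1_mid and cup3 below 0.055 m) or (distance between bottle2_mid and cup1 below 0.055 m or distance between bottle2_mid and cup2 below 0.055 m or distance between bottle2_mid and cup3 below 0.055 m) or (distance between bottle3_mid and cup1 below 0.055 m or distance between bottle3_mid and cup2 below 0.055 m or distance between bottle3_mid and cup3 below 0.055 m))).
It fails at once if a lock screw is turned without the key in its socket (((velocity of joint screwA above 0.4 rad/s or velocity of joint screwA below -0.4 rad/s) and distance between key_tip and socketA above 0.03 m) or ((velocity of joint screwB above 0.4 rad/s or velocity of joint screwB below -0.4 rad/s) and distance between key_tip and socketB above 0.03 m)).
It fails at once if the frame, tape or marker is moved by more than 40 mm (distance of any of frame, tape, marker from where it was at the start of the episode above 0.04 m).
Of bottle1, bottle2, bottle3 only 1 to 3 are there at a start; the rules pass over those that are not, and their reading is None.
At some moment in a run one of bottle1, bottle2, bottle3 may be knocked a few centimetres aside while the robot is not near it.
It also fails if it takes over 210 s, if anything falls off the work surface, if the arm or the gripper's body presses on something with over 40 N, if the wrist force passes 120 N, or if a joint passes its speed limit or range.

## Robot

A 6-joint arm with a two-finger parallel gripper is mounted at the origin on the work surface. World frame = base frame: x ahead of the robot, y to its left, z up, the work surface at z = 0. Lengths are in m, angles in degrees, forces in N, time in s.
With the tool pointing down it reaches from about 0.325 to 1 m from the base axis. Payload 5.1 kg.
Tool frame: the origin (TCP) lies between the finger pads; the fingertips stand 19 mm ahead of it and the grasp point (between the pads) is the TCP; z points along the fingers, y is the line along which they close (so a half turn about z gives the same grasp; the last joint's range is limited). The gripper opens to 85 mm and grips with 20 to 120 N. Pads are 22 mm wide; open, the fingers measure 114 mm over their backs; the gripper's body (76 mm by 85 mm) begins 54 mm behind the grasp point. The pads swing forward as they close: fully open they stand 13 mm farther back than shut.
Start: joints at [70.669, 7.093, 94.555, -0, 78.352, -4.733], TCP at [0.164, 0.629, 0.25] pointing down, gripper open.
Joint ranges: [-149.61, 149.61], [-58.7, 133.49], [1.44, 155.28], [-77.14, 257.14], [18.33, 153.61], [-166.67, 166.67]. Speed limits (degrees/s): [147.25, 147.25, 180, 180, 180, 180].

## Interface

Orientations are given as a 3x3 rotation matrix whose columns are the frame's x, y, z axes.
In Python, from plant import r gives the robot as it stands.
- The arm moves only by the shell command python3 -m handwheel 'ROWS' [FORCE]. ROWS is JSON, a list of rows, each an object with "hand": the closure, from -1 (fully open) to 1 (shut); "travel": the shift along the world's x, y, z in m, a list of three; "spin": the turn about the world's z in rad. A call has exactly 10 rows; each row is the pose to reach, as a shift and turn from the pose commanded when the call began; what a row does not reach only later rows make up. A row lasts 1/8 s, in which the tool goes at most 62.5 mm and 10.7 degrees, less where a joint would pass 70% of its speed; a pose out of reach is approached as far as the arm can. A call with a gripper value outside its range is refused whole. The fingers move at their own pace and stop on an object; FORCE is the grip in N (left out, the last holds). Time passes only in rows, so rows that repeat a pose let the fingers close, or fill a call up. It gives the time, the measured TCP pose, the force, the opening and the grip force at its end, in the units of the state.
- r.observe(): the state, without advancing time (a new reading comes with each control period).
- r.read_camera(name): name is "scene" or "top"; returns a dict with "frame" (480x640x3 uint8, blue, green, red), "intrinsics" (3x3 intrinsics, pixels), "world_to_cam" (4x4, takes a point from world to camera coordinates). Camera axes: x right, y down, z forward; pixel columns grow to the right and rows downward; lengths in m; the calibration is good to about 2 mm. A picture is of the moment at which its call begins. There is no depth.
- r.sign_off(): hands the job in; it is judged then, once.
The state is a dict: "time": time; "joint_positions": joint angles; "joint_vel": joint speeds; "joint_efforts": joint torques, N m; "ee_pos": TCP position; "eef_rot": TCP orientation; "contact_force": force on the tool from outside, world axes, zero at the start; "torque": the same for the moment, N m; "opening": opening from 0.0 (shut) to 1.0 (fully open); "grasp_force": force on a finger pad.
Only numpy, scipy, OpenCV 4.12 (cv2) and the standard library are available. Lean on these libraries where they do the work, as an engineer would, in place of code of your own. Each camera call takes 0.05 s, during which the arm holds its last target. There are 200 camera calls.

## Working session

There is one attempt and no reset: what is moved stays moved. The work goes in short steps, Python scripts to look and compute and a shell command to move; the robot and the scene stay as the last step left them, time stands still between calls to the robot, and variables do not carry over. Pictures are saved under pics/ and viewed, at most 14 in all, crops included, and the job is handed in when it is done.

```bash
ls; mkdir -p pics; python3 - <<'E'
from plant import r
import cv2
o=r.observe();print(o)
for n in("scene","top"):
    c=r.read_camera(n);cv2.imwrite(f"pics/{n}0.png",c["frame"]);print(n,c["intrinsics"].tolist(),c["world_to_cam"].round(4).tolist())
E
```

```text
pics
{'time': 0.0, 'joint_positions': array([ 7.06679051e+01,  7.13560768e+00,  9.46354641e+01, -9.73372854e-04,
        7.83506976e+01, -4.73256559e+00]), 'joint_vel': array([-0.01085198,  0.02579847,  0.00857251,  0.15278488, -0.0059781 ,
        0.07295353]), 'joint_efforts': array([-7.50667300e-05, -4.23638928e+01, -3.65435994e+01, -1.56043793e-04,
        7.30506654e-03, -1.23273730e-05]), 'ee_pos': array([0.16368002, 0.62845839, 0.24901486]), 'eef_rot': array([[-9.67712056e-01,  2.52057343e-01, -6.87856927e-04],
       [ 2.52058232e-01,  9.67709979e-01, -2.01095070e-03],
       [ 1.58771121e-04, -2.11940124e-03, -9.99997741e-01]]), 'contact_force': array([-0.41927027,  0.51707739, -0.07761703]), 'torque': array([-0.04034841,  0.02383194,  0.00124727]), 'grasp_force': 0.0, 'opening': 1.0046741649475015}
scene [[555.2703419411125, 0.0, 314.88896282502054], [0.0, 555.2703419411125, 238.21245968968952], [0.0, 0.0, 1.0]] [[-0.031, 0.9995, -0.0035, 0.0506], [0.8053, 0.0229, -0.5925, -0.3738], [-0.5921, -0.0212, -0.8056, 1.513], [0.0, 0.0, 0.0, 1.0]]
top [[623.53892864117, 0.0, 321.8076420918501], [0.0, 623.53892864117, 237.35887114750363], [0.0, 0.0, 1.0]] [[0.019, -0.9998, 0.0034, -0.0481], [-0.9878, -0.0193, -0.1543, 0.5142], [0.1544, -0.0005, -0.988, 1.5304], [0.0, 0.0, 0.0, 1.0]]
```

View pics/top0.png

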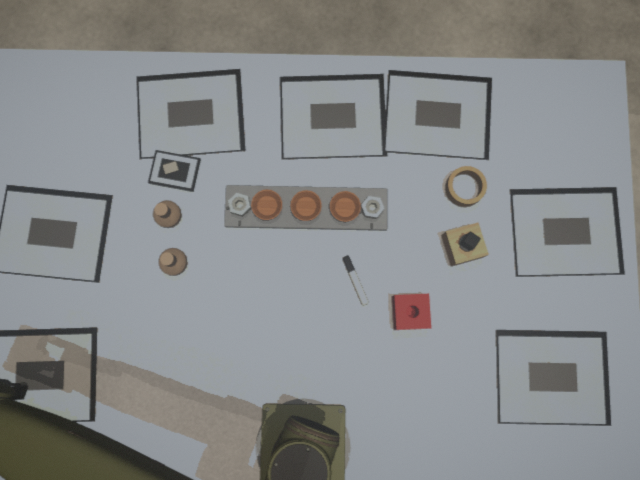

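View pics/scene0.png

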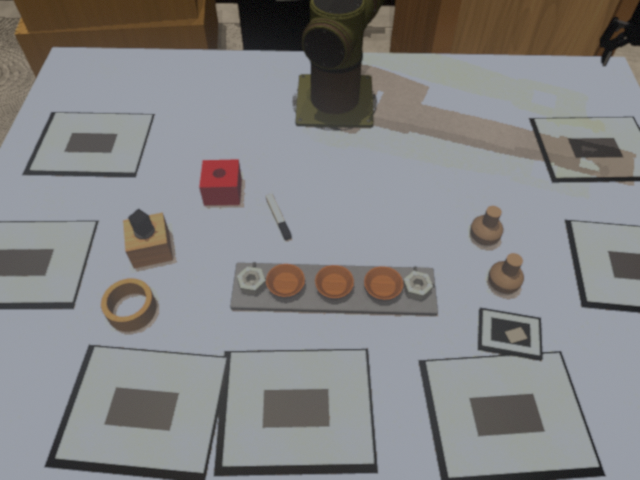

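The top view shows two bottles at (167,213) and (173,262). The mount runs from x=225 to x=387, with screws at (239,204) and (373,207). There are two stands: the wooden one at (465,243), which holds the key, and a red one at (412,311). The task rules out the red block, so the wooden stand is the one meant. I'll confirm that in an enlarged crop and locate the parts.

```bash
cat > h.py <<'E'
import numpy as np,cv2
from plant import r
def cam(n):
    c=r.read_camera(n);return c["frame"],np.array(c["intrinsics"]),np.array(c["world_to_cam"])
def ray(c,uv,z):
    f,K,T=c;R=T[:3,:3];o=-R.T@T[:3,3];d=R.T@np.linalg.solve(K,[uv[0],uv[1],1.])
    return o+d*(z-o[2])/d[2]
def proj(c,p):
    f,K,T=c;q=K@(T[:3,:3]@np.array(p,float)+T[:3,3]);return q[:2]/q[2]
def tri(c1,u1,c2,u2):
    P=[c[1]@c[2][:3] for c in(c1,c2)]
    X=cv2.triangulatePoints(P[0],P[1],np.array(u1,float).reshape(2,1),np.array(u2,float).reshape(2,1)).ravel()
    return X[:3]/X[3]
def crop(c,x,y,w,h,s):
    return cv2.resize(c[0][y:y+h,x:x+w],None,fx=s,fy=s,interpolation=cv2.INTER_CUBIC)
E
python3 - <<'E'
from h import *
t=cam("top");s=cam("scene")
a=np.hstack([crop(t,430,210,66,66,6),crop(s,110,195,66,66,6)])
b=np.hstack([crop(t,221,182,44,33,9),crop(t,351,182,44,33,9)])
im=np.vstack([a[:, :792],cv2.resize(b,(792,297))])
im=cv2.resize(im,None,fx=.87,fy=.87);print(im.shape)
cv2.imwrite("pics/crop0.png",im)
hsv=cv2.cvtColor(t[0],cv2.COLOR_BGR2HSV)
for u,v in[(306,205),(267,205),(450,250),(470,228),(240,215),(230,195),(165,215),(470,242),(373,207)]:print((u,v),hsv[v,u])
E
```

```text
(603, 689, 3)
(306, 205) [ 12 119 142]
(267, 205) [ 11 117 142]
(450, 250) [13 40 77]
(470, 228) [ 23  71 150]
(240, 215) [ 0  0 92]
(230, 195) [ 40   6 124]
(165, 215) [10 30 76]
(470, 242) [105   8  65]
(373, 207) [ 43  11 156]
```

View pics/crop0.png

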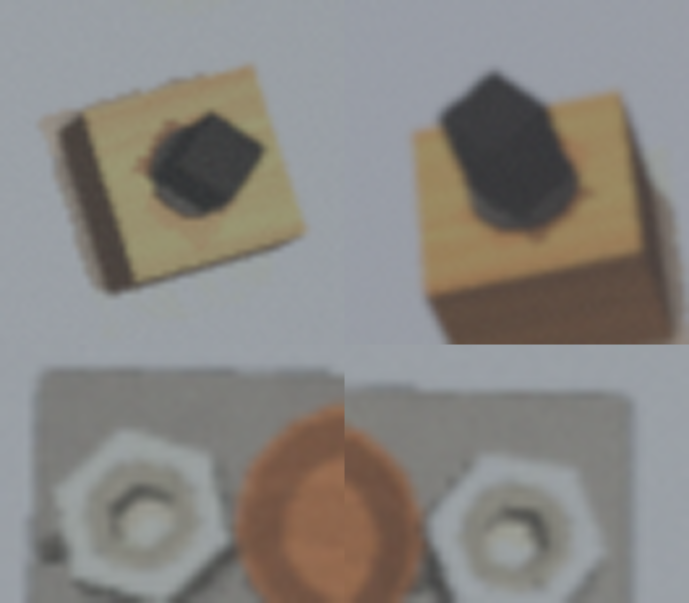

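The crop confirms it: the wooden block, top view (465,243), holds the black-handled key. The red block is empty, so it's the look-alike. The screw pointers also show: the left screw's at its left, the right screw's at its lower left. Now I'll measure.

```bash
cat >> h.py <<'E'
def blobs(m,amin):
    cs,_=cv2.findContours(m.astype(np.uint8),cv2.RETR_EXTERNAL,cv2.CHAIN_APPROX_NONE)
    return [c for c in cs if cv2.contourArea(c)>amin]
def cen(c):
    m=cv2.moments(c);return np.array([m["m10"]/m["m00"],m["m01"]/m["m00"]])
E
python3 - <<'E'
from h import *
np.set_printoptions(precision=4,suppress=True)
t=cam("top");s=cam("scene")
T=cv2.cvtColor(t[0],cv2.COLOR_BGR2HSV).astype(int);S=cv2.cvtColor(s[0],cv2.COLOR_BGR2HSV).astype(int)
for nm,c,H,box in(("top",t,T,(225,180,390,235)),("scene",s,S,(230,255,440,315))):
    x0,y0,x1,y1=box
    m=np.zeros(H.shape[:2],bool);m[y0:y1,x0:x1]=True
    cups=blobs(m&(H[...,1]>90),200)
    for b in cups:print(nm,"cup",cen(b).round(1),cv2.contourArea(b),ray(c,cen(b),.037))
    # heads
    for u in ([(239,205),(373,207)] if nm=="top" else [(251,279),(418,283)]):
        mm=np.zeros(H.shape[:2],bool);mm[u[1]-18:u[1]+18,u[0]-18:u[0]+18]=True
        hb=blobs(mm&(H[...,2]>139)&(H[...,1]<40),80)
        for b in hb:
            W=np.array([ray(c,p[0],.043)[:2] for p in cv2.convexHull(b)])
            ctr=ray(c,cen(cv2.convexHull(b)),.043)
            # hex orientation by 6th harmonic of radius
            P=np.array([ray(c,p[0],.043)[:2] for p in b])-ctr[:2];th=np.arctan2(P[:,1],P[:,0]);rr=np.hypot(*P.T)
            g=np.linspace(-np.pi,np.pi,720);o=np.argsort(th);ri=np.interp(g,th[o],rr[o],period=2*np.pi)
            ph=np.angle((ri*np.exp(6j*g)).sum())/6
            print(nm,"head",u,ctr,"A",cv2.contourArea(b),"R",rr.min(),rr.max(),"vertex deg mod60",np.degrees(ph))
# key handle dark in top; stand top
for nm,c,H,box in(("top",t,T,(440,218,490,268)),("scene",s,S,(115,200,180,265))):
    x0,y0,x1,y1=box;m=np.zeros(H.shape[:2],bool);m[y0:y1,x0:x1]=True
    for b in blobs(m&(H[...,1]>55)&(H[...,2]>105),150):
        q=cv2.boxPoints(cv2.minAreaRect(b));print(nm,"stand",cen(cv2.convexHull(b)),ray(c,cen(cv2.convexHull(b)),.065),"box ctr",ray(c,q.mean(0),.065));print([ray(c,p,.065)[:2].round(4).tolist() for p in q])
    for b in blobs(m&(H[...,2]<85)&(H[...,1]<50),60):
        h=cv2.approxPolyDP(cv2.convexHull(b),2,True)[:,0];print(nm,"dark",cv2.contourArea(b),h.tolist())
        print([ray(c,p,.117)[:2].round(4).tolist() for p in h])
for nm,c,H,box in(("top",t,T,(145,195,195,285)),("scene",s,S,(460,200,535,300))):
    x0,y0,x1,y1=box;m=np.zeros(H.shape[:2],bool);m[y0:y1,x0:x1]=True
    for b in blobs(m&(H[...,1]>50),100):
        print(nm,"bottle",cen(b),cv2.boundingRect(b),cv2.contourArea(b),ray(c,cen(b),.035),ray(c,cen(b),.027))
mb=np.zeros(T.shape[:2],bool);mb[175:240,215:395]=True
for b in blobs(mb&((T[...,2]<138)|(T[...,1]>60)),3000):
    q=cv2.boxPoints(cv2.minAreaRect(b));W=np.array([ray(t,p,.015)[:2] for p in q]);print("mount",W.tolist(),W.mean(0))
E
```

```text
top cup [344.6 205.9] 668.0 [ 0.5976 -0.0947  0.037 ]
top cup [305.5 205.1] 667.5 [0.5978 0.0049 0.037 ]
top cup [266.3 204.3] 665.5 [0.5978 0.1046 0.037 ]
top head (239, 205) [0.5981 0.1748 0.043 ] A 312.0 R 0.02302606085541771 0.029065897758458834 vertex deg mod60 14.91606811893988
top head (239, 205) [0.5983 0.2146 0.043 ] A 101.0 R 0.0033441225913417322 0.04950573688506856 vertex deg mod60 1.7577889145192651
top head (373, 207) [ 0.5976 -0.1653  0.043 ] A 315.0 R 0.02326891745830356 0.02850070723793891 vertex deg mod60 19.843303935693967
scene cup [383.2 282.7] 952.5 [0.6003 0.1067 0.037 ]
scene cup [334.  281.3] 948.5 [0.6   0.007 0.037]
scene cup [285. 280.] 940.5 [ 0.5996 -0.0928  0.037 ]
scene head (251, 279) [ 0.5997 -0.1628  0.043 ] A 407.0 R 0.022528549293926402 0.027801343107181062 vertex deg mod60 22.037424777931697
scene head (418, 283) [0.6009 0.1759 0.043 ] A 414.0 R 0.02288590126672022 0.02831553887212918 vertex deg mod60 13.264888294136224
top stand [466.4609 242.9321] [ 0.5042 -0.3966  0.065 ] box ctr [ 0.5043 -0.3967  0.065 ]
[[0.5326, -0.3443], [0.5597, -0.4244],
[... 828 characters left out ...]
172.2541 261.2772] (160, 249, 26, 26) 498.5 [0.4478 0.3359 0.035 ] [0.4487 0.3378 0.027 ]
top bottle [166.4209 213.4371] (154, 201, 26, 26) 493.0 [0.5696 0.3576 0.035 ] [0.5711 0.3596 0.027 ]
scene bottle [507.7068 274.055 ] (490, 254, 33, 39) 800.5 [0.571  0.3629 0.035 ] [0.5658 0.366  0.027 ]
scene bottle [486.3932 230.0462] (472, 216, 31, 27) 451.0 [0.4584 0.3365 0.035 ] [0.4523 0.3393 0.027 ]
scene bottle [493.4431 211.8618] (487, 206, 14, 13) 123.0 [0.4069 0.3598 0.035 ] [0.4003 0.3629 0.027 ]
mount [[0.5401960705581619, 0.21377119504339342], [0.6533824002633954, 0.21638978968524109], [0.6529076817284962, -0.20675211969541776], [0.5397180815994447, -0.20479701177630716]] [0.5966 0.0047]
```

```bash
python3 - <<'E'
from h import *
np.set_printoptions(precision=4,suppress=True)
t=cam("top");s=cam("scene");k=6*.87
for c,x0,y0,off,P in((t,430,210,0,[(210,113),(263,150),(228,205),(178,163)]),(s,110,195,344.5,[(493,70),(548,105),(500,150),(443,118)])):
    W=np.array([ray(c,((p[0]-off)/k+x0-.4,p[1]/k+y0-.4),.117)[:2] for p in P]);e=np.roll(W,-1,0)-W
    print(W.tolist(),W.mean(0),np.hypot(*e.T),np.degrees(np.arctan2(e[:,1],e[:,0])))
# contrast-stretched crops to find third stand etc
im=np.hstack([crop(t,448,224,36,36,11),crop(s,118,200,46,46,8.61)])
im=cv2.convertScaleAbs(im,alpha=3,beta=-120);cv2.imwrite("pics/crop1.png",im);print(im.shape)
E
```

```text
[[0.524778260188104, -0.39291132609026996], [0.5080358523457278, -0.41694029678546274], [0.48224142589165253, -0.4003985656553508], [0.5012404057900262, -0.3778189330449306]] [ 0.5041 -0.397 ] [0.0293 0.0306 0.0295 0.028 ] [-124.8672  147.3283   49.922   -32.6679]
[[0.48463345577703376, -0.3985263398799459], [0.5015667057722494, -0.37318860208033516], [0.5241768080423027, -0.38706471486623645], [0.5091527268115774, -0.41267005894134023]] [ 0.5049 -0.3929] [0.0305 0.0265 0.0297 0.0283] [  56.2451  -31.538  -120.4025  150.0219]
(396, 792, 3)
```

View pics/crop1.png

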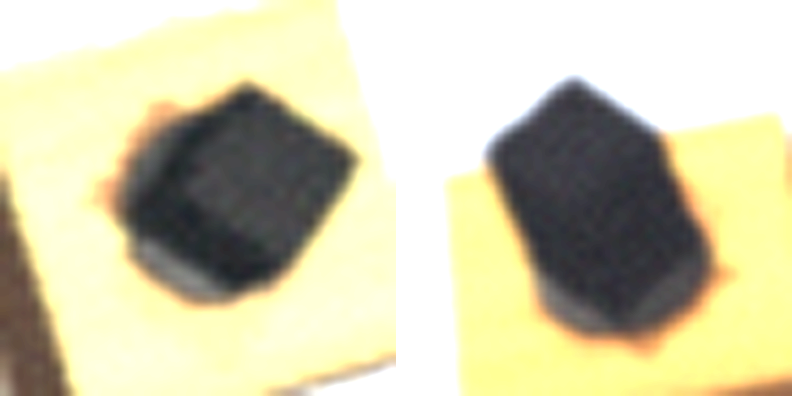

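The contrast-stretched crop shows the handle's top face centred near top (472.5,239.7). That puts the key axis at about (0.505,-0.395) with the handle faces at about 57°, and it agrees with the stand's centre. Approaching now.

```bash
python3 -m handwheel '[{"hand":-1,"travel":[0.306,-0.529,0],"spin":-0.16},{"hand":-1,"travel":[0.306,-0.529,0],"spin":-0.16},{"hand":-1,"travel":[0.306,-0.529,0],"spin":-0.16},{"hand":-1,"travel":[0.306,-0.529,0],"spin":-0.16},{"hand":-1,"travel":[0.306,-0.529,0],"spin":-0.16},{"hand":-1,"travel":[0.306,-0.529,0],"spin":-0.16},{"hand":-1,"travel":[0.306,-0.529,0],"spin":-0.16},{"hand":-1,"travel":[0.306,-0.529,0],"spin":-0.16},{"hand":-1,"travel":[0.306,-0.529,0],"spin":-0.16},{"hand":-1,"travel":[0.306,-0.529,0],"spin":-0.16}]' 60
python3 -m handwheel '[{"hand":-1,"travel":[0.035,-0.495,0],"spin":-0.16},{"hand":-1,"travel":[0.035,-0.495,0],"spin":-0.16},{"hand":-1,"travel":[0.035,-0.495,0],"spin":-0.16},{"hand":-1,"travel":[0.035,-0.495,0],"spin":-0.16},{"hand":-1,"travel":[0.035,-0.495,0],"spin":-0.16},{"hand":-1,"travel":[0.035,-0.495,0],"spin":-0.16},{"hand":-1,"travel":[0.035,-0.495,0],"spin":-0.16},{"hand":-1,"travel":[0.035,-0.495,0],"spin":-0.16},{"hand":-1,"travel":[0.035,-0.495,0],"spin":-0.16},{"hand":-1,"travel":[0.035,-0.495,0],"spin":-0.16}]'
python3 -c "
from h import *
o=r.observe();R=o['eef_rot'];print(o['joint_positions'],o['ee_pos'],np.degrees(np.arctan2(R[1,1],R[0,1])))"
```

```text
time: 1.65
ee_pos: [0.4707, 0.0977, 0.2507]
eef_rot: [[-0.915, 0.404, 0.001], [0.404, 0.915, 0.0], [-0.001, 0.001, -1.0]]
contact_force: [-0.3, 0.0, -0.0]
opening: 0.999
grasp_force: 0.0
time: 2.9
ee_pos: [0.5047, -0.3949, 0.25]
eef_rot: [[-0.839, 0.544, -0.0], [0.544, 0.839, 0.001], [0.001, 0.001, -1.0]]
contact_force: [-0.3, 0.5, -0.5]
opening: 0.997
grasp_force: 0.0
[-4.28443255e+01  5.99284263e+00  9.57823982e+01  2.09423618e-02
  7.82748416e+01 -9.98896386e+01] [ 0.50470073 -0.39485477  0.25000283] 57.041036786864055
```

```bash
python3 -m handwheel '[{"hand":-1,"travel":[0,0,-0.05],"spin":0},{"hand":-1,"travel":[0,0,-0.1],"spin":0},{"hand":-1,"travel":[0,0,-0.13],"spin":0},{"hand":-1,"travel":[0,0,-0.152],"spin":0},{"hand":-1,"travel":[0,0,-0.152],"spin":0},{"hand":1,"travel":[0,0,-0.152],"spin":0},{"hand":1,"travel":[0,0,-0.152],"spin":0},{"hand":1,"travel":[0,0,-0.152],"spin":0},{"hand":1,"travel":[0,0,-0.152],"spin":0},{"hand":1,"travel":[0,0,-0.152],"spin":0}]' 60
python3 -m handwheel '[{"hand":1,"travel":[0,0,0],"spin":0},{"hand":1,"travel":[0,0,0],"spin":0},{"hand":1,"travel":[0,0,0],"spin":0},{"hand":1,"travel":[0,0,0.02],"spin":0},{"hand":1,"travel":[0,0,0.04],"spin":0},{"hand":1,"travel":[0,0,0.06],"spin":0},{"hand":1,"travel":[0,0,0.1],"spin":0},{"hand":1,"travel":[0,0,0.14],"spin":0},{"hand":1,"travel":[0,0,0.14],"spin":0},{"hand":1,"travel":[0,0,0.14],"spin":0}]'
python3 - <<'E'
from h import *
t=cam("top");s=cam("scene");o=r.observe()
p=o['ee_pos'];print(p,r.observe()["torque"])
u,v=proj(s,p+[0,0,-.06]).astype(int);print(u,v)
im=crop(s,max(u-40,0),v-40,80,80,7);cv2.imwrite("pics/key1.png",cv2.convertScaleAbs(im,alpha=1.5,beta=-20))
E
```

```text
time: 4.15
ee_pos: [0.5055, -0.3958, 0.0999]
eef_rot: [[-0.839, 0.544, 0.002], [0.544, 0.839, -0.002], [-0.002, -0.0, -1.0]]
contact_force: [-1.0, 0.1, 6.3]
opening: 0.367
grasp_force: 60.6
time: 5.4
ee_pos: [0.5044, -0.3946, 0.2374]
eef_rot: [[-0.839, 0.544, -0.001], [0.544, 0.839, 0.001], [0.001, 0.0, -1.0]]
contact_force: [-0.5, 0.0, -3.2]
opening: 0.367
grasp_force: 59.9
[ 0.50392323 -0.3941422   0.23564612] [0.02245851 0.02933321 0.0260197 ]
130 196
```

View pics/key1.png

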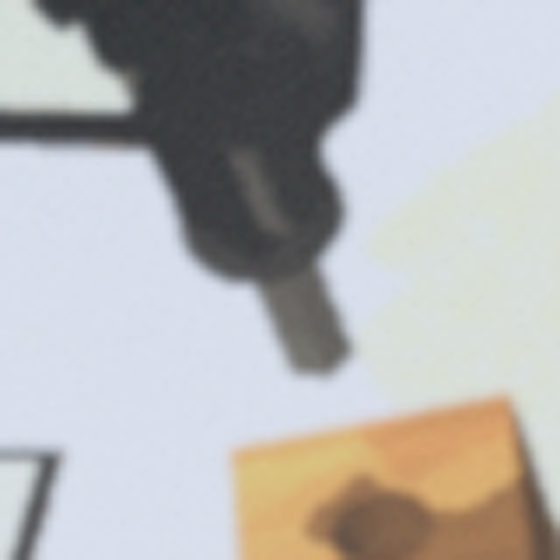

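```bash
python3 -m handwheel '[{"hand":1,"travel":[0.03,0.05,0.05],"spin":0.05},{"hand":1,"travel":[0.06,0.1,0.08],"spin":0.15},{"hand":1,"travel":[0.09,0.15,0.12],"spin":0.25},{"hand":1,"travel":[0.12,0.2,0.16],"spin":0.314},{"hand":1,"travel":[0.145,0.235,0.2],"spin":0.314},{"hand":1,"travel":[0.145,0.235,0.2],"spin":0.314},{"hand":1,"travel":[0.145,0.235,0.2],"spin":0.314},{"hand":1,"travel":[0.145,0.235,0.2],"spin":0.314},{"hand":1,"travel":[0.145,0.235,0.2],"spin":0.314},{"hand":1,"travel":[0.145,0.235,0.2],"spin":0.314}]'
python3 - <<'E'
from h import *
s=cam("scene");o=r.observe();t=cam("top")
p=o['ee_pos'];print(p)
R=o['eef_rot'];print(np.degrees(np.arctan2(R[1,1],R[0,1])))
u,v=proj(s,p+[0,0,-.065]).astype(int);print(u,v)
im=crop(s,max(u-30,0),v-30,60,60,9);cv2.imwrite("pics/key2.png",cv2.convertScaleAbs(im,alpha=2.2,beta=-80))
# hole of the stand, and the mount, with the arm away
S=cv2.cvtColor(s[0],cv2.COLOR_BGR2HSV).astype(int);print(ray(s,(144.7,231),.065))
for c,(x0,y0,x1,y1) in((s,(125,215,168,248)),(t,(455,230,480,255))):
    H=cv2.cvtColor(c[0],cv2.COLOR_BGR2HSV);m=np.zeros(H.shape[:2],bool);m[y0:y1,x0:x1]=True
    for b in blobs(m&(H[...,2]<110),30):print("hole",cen(b),cv2.boundingRect(b),cv2.contourArea(b),ray(c,cen(b),.065))
E
```

```text
time: 6.75
ee_pos: [0.6493, -0.1608, 0.4371]
eef_rot: [[-0.966, 0.259, -0.002], [0.259, 0.966, 0.001], [0.002, 0.0, -1.0]]
contact_force: [-0.3, -0.6, -2.7]
opening: 0.365
grasp_force: 60.8
[ 0.64941942 -0.16069466  0.43745234]
74.9926181089461
227 188
[ 0.50437992 -0.3936592   0.065     ]
hole [143.53229974 231.42894057] (138, 228, 12, 8) 64.5 [ 0.50557581 -0.39588046  0.065     ]
hole [163.36979167 241.15104167] (150, 222, 18, 26) 32.0 [ 0.52958071 -0.34917646  0.065     ]
hole [468.31632653 242.05782313] (463, 238, 10, 10) 49.0 [ 0.506438   -0.40121513  0.065     ]
```

View pics/key2.png

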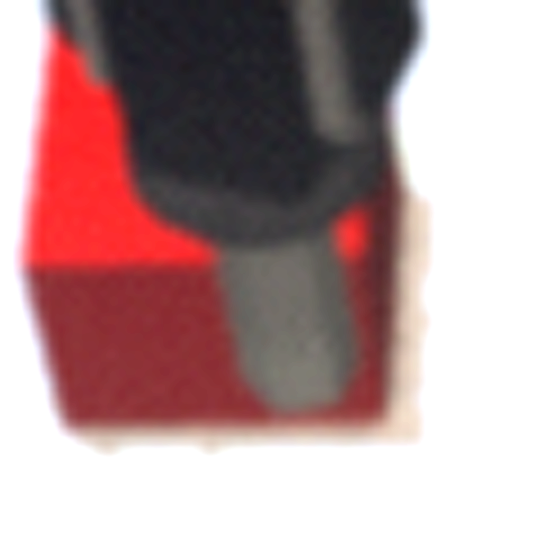

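The shank shows against the red block. Its lower end is at crop (295,410) and looks flat-bottomed, which suggests a face towards the camera. I'll check with an intensity profile across the shank.

```bash
python3 - <<'E'
from h import *
np.set_printoptions(precision=1,suppress=True,linewidth=200)
f=[]
for i in range(6): f.append(cam("scene"))
g=np.mean([c[0].astype(np.float32) for c in f],0);s=(g,)+f[0][1:]
p=r.observe()["ee_pos"];C=-s[2][:3,:3].T@s[2][:3,3]
tip=p+[0,0,-.088]
d=(C-tip)[:2];lat=np.array([-d[1],d[0],0])/np.hypot(*d)
zs=np.linspace(.006,.042,25);ls=np.arange(-.020,.0201,.001)
P=np.array([[proj(s,tip+l*lat+[0,0,z]) for l in ls] for z in zs]).astype(np.float32)
w=cv2.remap(g,P[...,0],P[...,1],cv2.INTER_LINEAR)
sat=w.max(2)-w.min(2)
for l,a,b in zip(ls*1e3,w.mean(2).mean(0),sat.mean(0)):print(round(l),a.round(1),b.round(1))
im=cv2.resize(g[150:230,190:260],None,fx=8,fy=8,interpolation=cv2.INTER_CUBIC)
cv2.imwrite("pics/key3.png",np.clip((im-60)*4,0,255).astype(np.uint8))
E
```

```text
-20 79.0 63.5
-19 78.9 62.8
-18 78.5 61.3
-17 77.8 59.0
-16 77.1 56.0
-15 76.4 53.3
-14 75.9 50.7
-13 75.4 48.2
-12 74.8 44.7
-11 74.8 38.6
-10 75.6 29.2
-9 76.5 18.2
-8 77.0 9.8
-7 77.2 4.8
-6 77.4 3.2
-5 77.8 2.9
-4 78.5 2.9
-3 78.9 3.2
-2 79.1 3.2
-1 78.9 3.2
0 78.6 3.3
1 78.4 3.3
2 78.3 3.2
3 78.1 3.3
4 77.8 3.2
5 76.9 3.2
6 75.3 2.9
7 74.0 2.7
8 73.2 2.9
9 73.3 5.4
10 74.0 12.6
11 74.8 23.8
12 74.9 34.0
13 73.8 38.6
14 71.6 36.9
15 69.1 30.7
16 67.3 24.3
17 68.2 20.1
18 73.0 18.4
19 81.4 18.0
20 92.2 18.0
```

View pics/key3.png

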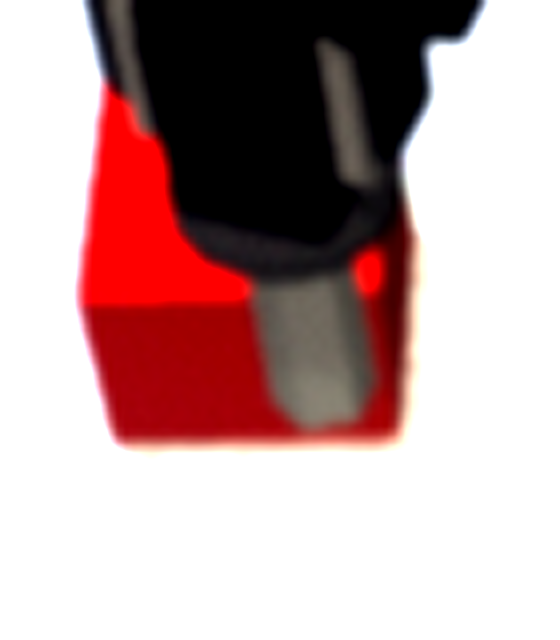

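The silhouette is about 20.3 mm wide, which is across the corners, and a 10 mm face sits in the centre. So the shank flats line up with the gripper angle φ (mod 60°). Screw B's head flats are at 44° mod 60, so I'll insert there at φ=164°, which lets one grip cover the full turn. Moving above B.

```bash
python3 -m handwheel '[{"hand":1,"travel":[-0.01,0.05,-0.01],"spin":0.17},{"hand":1,"travel":[-0.01,0.1,-0.03],"spin":0.34},{"hand":1,"travel":[-0.02,0.15,-0.06],"spin":0.51},{"hand":1,"travel":[-0.03,0.2,-0.1],"spin":0.68},{"hand":1,"travel":[-0.04,0.25,-0.14],"spin":0.85},{"hand":1,"travel":[-0.05,0.3,-0.17],"spin":1.02},{"hand":1,"travel":[-0.05,0.335,-0.2],"spin":1.19},{"hand":1,"travel":[-0.05,0.335,-0.238],"spin":1.36},{"hand":1,"travel":[-0.05,0.335,-0.238],"spin":1.5},{"hand":1,"travel":[-0.05,0.335,-0.238],"spin":1.553}]' 80
python3 -m handwheel '[{"hand":1,"travel":[0,0,0],"spin":0},{"hand":1,"travel":[0,0,-0.02],"spin":0},{"hand":1,"travel":[0,0,-0.04],"spin":0},{"hand":1,"travel":[0,0,-0.05],"spin":0},{"hand":1,"travel":[0,0,-0.06],"spin":0},{"hand":1,"travel":[0,0,-0.064],"spin":0},{"hand":1,"travel":[0,0,-0.068],"spin":0},{"hand":1,"travel":[0,0,-0.072],"spin":0},{"hand":1,"travel":[0,0,-0.076],"spin":0},{"hand":1,"travel":[0,0,-0.076],"spin":0}]'
python3 -c "
from h import *
o=r.observe();R=o['eef_rot'];print(o['joint_positions'].round(1),o['ee_pos'],o['contact_force'],o['torque'],np.degrees(np.arctan2(R[1,1],R[0,1])))"
```

```text
time: 8.4
ee_pos: [0.5994, 0.1753, 0.1994]
eef_rot: [[-0.272, -0.962, -0.001], [-0.962, 0.272, -0.0], [0.001, 0.001, -1.0]]
contact_force: [-0.8, -0.2, -2.4]
opening: 0.364
grasp_force: 81.4
time: 9.65
ee_pos: [0.6004, 0.1754, 0.1287]
eef_rot: [[-0.275, -0.961, 0.0], [-0.961, 0.275, 0.0], [-0.001, -0.0, -1.0]]
contact_force: [-7.6, -1.0, 13.6]
opening: 0.362
grasp_force: 83.9
[  11.4    9.9  103.6    0.    66.4 -152.7] [0.60040808 0.17542126 0.12867822] [-7.64634424 -1.01083803 13.58786968] [-0.29770409  1.82741138 -0.05964386] 164.0473713623866
```

```bash
python3 -m handwheel '[{"hand":1,"travel":[0,0,0.008],"spin":0},{"hand":1,"travel":[-0.0025,0,0.008],"spin":0},{"hand":1,"travel":[-0.0025,0,0.004],"spin":0},{"hand":1,"travel":[-0.0025,0,0],"spin":0},{"hand":1,"travel":[-0.0025,0,-0.003],"spin":0},{"hand":1,"travel":[-0.0025,0,-0.006],"spin":0},{"hand":1,"travel":[-0.0025,0,-0.009],"spin":0},{"hand":1,"travel":[-0.0025,0,-0.012],"spin":0},{"hand":1,"travel":[-0.0025,0,-0.014],"spin":0},{"hand":1,"travel":[-0.0025,0,-0.014],"spin":0}]'
python3 -c "
from h import *
o=r.observe();R=o['eef_rot'];print(o['ee_pos'],o['contact_force'],o['torque'],np.degrees(np.arctan2(R[1,1],R[0,1])))"
```

```text
time: 10.9
ee_pos: [0.5974, 0.1751, 0.11]
eef_rot: [[-0.275, -0.961, 0.0], [-0.961, 0.275, 0.0], [-0.0, -0.0, -1.0]]
contact_force: [2.0, 1.0, -4.1]
opening: 0.365
grasp_force: 81.4
[0.59738215 0.17505424 0.11002256] [ 2.04221003  1.02390955 -4.05062165] [ 0.36709502 -0.49035921  0.02412098] 164.03961092815157
```

```bash
python3 -m handwheel '[{"hand":1,"travel":[0.0005,0,-0.003],"spin":0},{"hand":1,"travel":[0.0005,0,-0.003],"spin":-0.17},{"hand":1,"travel":[0.0005,0,-0.003],"spin":-0.34},{"hand":1,"travel":[0.0005,0,-0.003],"spin":-0.51},{"hand":1,"travel":[0.0005,0,-0.003],"spin":-0.68},{"hand":1,"travel":[0.0005,0,-0.003],"spin":-0.85},{"hand":1,"travel":[0.0005,0,-0.003],"spin":-1.02},{"hand":1,"travel":[0.0005,0,-0.003],"spin":-1.19},{"hand":1,"travel":[0.0005,0,-0.003],"spin":-1.36},{"hand":1,"travel":[0.0005,0,-0.003],"spin":-1.53}]' 90
python3 -c "
from h import *
o=r.observe();R=o['eef_rot'];print(o['ee_pos'],o['contact_force'],o['torque'],np.degrees(np.arctan2(R[1,1],R[0,1])))"
```

```text
time: 12.15
ee_pos: [0.5982, 0.1757, 0.1079]
eef_rot: [[-0.971, 0.24, 0.001], [0.24, 0.971, 0.001], [-0.001, 0.001, -1.0]]
contact_force: [0.3, 3.2, -1.5]
opening: 0.367
grasp_force: 89.4
[0.59821379 0.17568769 0.10794403] [ 0.33841791  3.21001773 -1.47125221] [ 0.57770155 -0.23537326  0.26053262] 76.09848339164637
```

```bash
python3 -m handwheel '[{"hand":1,"travel":[0,0,0],"spin":-0.17},{"hand":1,"travel":[0,0,0],"spin":-0.34},{"hand":1,"travel":[0,0,0],"spin":-0.51},{"hand":1,"travel":[0,0,0],"spin":-0.68},{"hand":1,"travel":[0,0,0],"spin":-0.85},{"hand":1,"travel":[0,0,0],"spin":-1.02},{"hand":1,"travel":[0,0,0],"spin":-1.19},{"hand":1,"travel":[0,0,0],"spin":-1.36},{"hand":1,"travel":[0,0,0],"spin":-1.53},{"hand":1,"travel":[0,0,0],"spin":-1.7}]'
python3 -m handwheel '[{"hand":1,"travel":[0,0,0],"spin":-0.17},{"hand":1,"travel":[0,0,0],"spin":-0.34},{"hand":1,"travel":[0,0,0],"spin":-0.51},{"hand":1,"travel":[0,0,0],"spin":-0.68},{"hand":1,"travel":[0,0,0],"spin":-0.85},{"hand":1,"travel":[0,0,0],"spin":-1.02},{"hand":1,"travel":[0,0,0],"spin":-1.19},{"hand":1,"travel":[0,0,0],"spin":-1.36},{"hand":1,"travel":[0,0,0],"spin":-1.5},{"hand":1,"travel":[0,0,0],"spin":-1.6}]'
python3 -c "
from h import *
o=r.observe();R=o['eef_rot'];print(o['joint_positions'].round(1),o['ee_pos'],o['contact_force'],o['torque'],np.degrees(np.arctan2(R[1,1],R[0,1])))"
```

```text
time: 13.4
ee_pos: [0.5985, 0.1755, 0.1079]
eef_rot: [[0.363, 0.932, 0.002], [0.932, -0.363, 0.001], [0.002, 0.001, -1.0]]
contact_force: [1.5, 2.3, -2.3]
opening: 0.362
grasp_force: 89.4
time: 14.65
ee_pos: [0.5984, 0.1753, 0.108]
eef_rot: [[0.921, -0.388, 0.002], [-0.388, -0.921, 0.0], [0.001, -0.001, -1.0]]
contact_force: [1.9, 1.0, -0.1]
opening: 0.366
grasp_force: 89.4
[ 11.4  11.  104.6   0.   64.3 124.2] [0.59843197 0.17528983 0.10795203] [ 1.91037325  0.95807699 -0.09756449] [ 0.34659394 -0.25324179  0.17584371] -112.85837881959998
```

```bash
python3 -m handwheel '[{"hand":1,"travel":[0,0,0],"spin":-0.07},{"hand":1,"travel":[0,0,0],"spin":-0.14},{"hand":1,"travel":[0,0,0],"spin":-0.21},{"hand":1,"travel":[0,0,0],"spin":-0.27},{"hand":1,"travel":[0,0,0],"spin":-0.32},{"hand":1,"travel":[0,0,0],"spin":-0.36},{"hand":1,"travel":[0,0,0],"spin":-0.4},{"hand":1,"travel":[0,0,0],"spin":-0.43},{"hand":1,"travel":[0,0,0],"spin":-0.45},{"hand":1,"travel":[0,0,0],"spin":-0.45}]' 100
python3 - <<'E'
from h import *
o=r.observe();R=o['eef_rot'];print(o['joint_positions'].round(1),o['ee_pos'],o['contact_force'],o['torque'],np.degrees(np.arctan2(R[1,1],R[0,1])))
t=cam("top");cv2.imwrite("pics/b1.png",cv2.convertScaleAbs(crop(t,215,175,50,60,9),alpha=1.5,beta=-30))
E
```

```text
time: 15.9
ee_pos: [0.5983, 0.1753, 0.108]
eef_rot: [[0.663, -0.749, 0.001], [-0.749, -0.663, 0.0], [0.001, -0.001, -1.0]]
contact_force: [1.3, 1.8, 1.6]
opening: 0.36
grasp_force: 98.8
[ 11.4  11.  104.6   0.   64.3 149.8] [0.59834308 0.17526702 0.10795958] [1.26832487 1.84991927 1.63733907] [ 0.50269526 -0.34305602  0.55338865] -138.46170569816223
```

```bash
python3 -m handwheel '[{"hand":1,"travel":[0,0,0],"spin":-0.03},{"hand":1,"travel":[0,0,0],"spin":-0.06},{"hand":1,"travel":[0,0,0],"spin":-0.09},{"hand":1,"travel":[0,0,0],"spin":-0.12},{"hand":1,"travel":[0,0,0],"spin":-0.12},{"hand":1,"travel":[0,0,0],"spin":-0.12},{"hand":1,"travel":[0,0,0],"spin":-0.12},{"hand":1,"travel":[0,0,0],"spin":-0.12},{"hand":1,"travel":[0,0,0],"spin":-0.12},{"hand":1,"travel":[0,0,0],"spin":-0.12}]' 100
python3 - <<'E'
from h import *
o=r.observe();R=o['eef_rot'];print(o['joint_positions'].round(1),o['contact_force'],o['torque'],np.degrees(np.arctan2(R[1,1],R[0,1])))
E
```

```text
time: 17.2
ee_pos: [0.5983, 0.1752, 0.108]
eef_rot: [[0.568, -0.823, 0.001], [-0.823, -0.568, 0.001], [0.0, -0.001, -1.0]]
contact_force: [2.1, 3.2, 5.6]
opening: 0.363
grasp_force: 99.5
[ 11.4  11.  104.6   0.   64.4 156.8] [2.11302125 3.15384971 5.60878289] [ 0.75777321 -0.40156312  0.52669565] -145.38883212815065
```

```bash
python3 -m handwheel '[{"hand":1,"travel":[0,0,0],"spin":0.08},{"hand":1,"travel":[0,0,0],"spin":0.16},{"hand":1,"travel":[0,0,0],"spin":0.2},{"hand":1,"travel":[0,0,0.01],"spin":0.2},{"hand":1,"travel":[0,0,0.02],"spin":0.2},{"hand":1,"travel":[0,0,0.03],"spin":0.2},{"hand":1,"travel":[0,0,0.07],"spin":0.2},{"hand":1,"travel":[0,0,0.12],"spin":0.2},{"hand":1,"travel":[-0.05,-0.04,0.12],"spin":0.2},{"hand":1,"travel":[-0.1,-0.08,0.12],"spin":0.2}]' 80
python3 - <<'E'
from h import *
o=r.observe();R=o['eef_rot'];print(o['ee_pos'],o['contact_force'],o['torque'],np.degrees(np.arctan2(R[1,1],R[0,1])))
t=cam("top");s=cam("scene")
u,v=proj(s,o['ee_pos']+[0,0,-.05]).astype(int);print(u,v,proj(s,[.598,.175,.02]),proj(t,[.598,.175,.02]))
a=crop(t,215,175,60,60,6.5);b=crop(s,390,250,60,60,6.5);c=crop(s,u-40,v-40,80,80,4.875)
cv2.imwrite("pics/b1.png",cv2.convertScaleAbs(cv2.resize(np.hstack([a,b,c]),(798,266)),alpha=1.6,beta=-40))
E
```

```text
time: 18.45
ee_pos: [0.4975, 0.0953, 0.2251]
eef_rot: [[0.72, -0.694, -0.006], [-0.694, -0.72, -0.002], [-0.003, 0.006, -1.0]]
contact_force: [-0.3, -0.8, -2.5]
opening: 0.36
grasp_force: 96.5
[0.49748537 0.09532484 0.22509742] [-0.30732248 -0.82388954 -2.51142463] [-0.08756016 -0.02920799  0.0533151 ] -133.97778729801234
381 199 [415.75197728 286.89139474] [239.48674292 205.08293076]
```

View pics/b1.png

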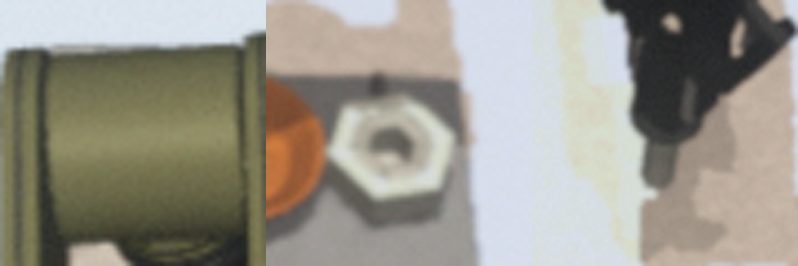

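The left crop is blocked by the arm. In the scene crop, B's head (390,145) has its vertices along ±y, so its flats face the mark at (376,83) and it's at its stop. Next I'll take the key back to the stand to re-grip it a quarter turn round, so A also needs just one grip.

```bash
python3 -m handwheel '[{"hand":1,"travel":[0.001,-0.055,0],"spin":0.15},{"hand":1,"travel":[0.002,-0.11,0],"spin":0.3},{"hand":1,"travel":[0.003,-0.165,0],"spin":0.45},{"hand":1,"travel":[0.004,-0.22,0],"spin":0.6},{"hand":1,"travel":[0.005,-0.275,0],"spin":0.75},{"hand":1,"travel":[0.006,-0.33,0],"spin":0.9},{"hand":1,"travel":[0.007,-0.385,0],"spin":1.05},{"hand":1,"travel":[0.007,-0.44,0],"spin":1.2},{"hand":1,"travel":[0.007,-0.49,0],"spin":1.35},{"hand":1,"travel":[0.007,-0.49,0],"spin":1.4}]' 80
python3 -m handwheel '[{"hand":1,"travel":[0,0,0],"spin":0},{"hand":1,"travel":[0,0,-0.03],"spin":0},{"hand":1,"travel":[0,0,-0.06],"spin":0},{"hand":1,"travel":[0,0,-0.08],"spin":0},{"hand":1,"travel":[0,0,-0.1],"spin":0},{"hand":1,"travel":[0,0,-0.11],"spin":0},{"hand":1,"travel":[0,0,-0.12],"spin":0},{"hand":1,"travel":[0,0,-0.126],"spin":0},{"hand":1,"travel":[0,0,-0.128],"spin":0},{"hand":1,"travel":[0,0,-0.128],"spin":0}]'
python3 - <<'E'
from h import *
o=r.observe();R=o['eef_rot'];print(o['ee_pos'],o['contact_force'],o['torque'],np.degrees(np.arctan2(R[1,1],R[0,1])))
E
```

```text
time: 19.8
ee_pos: [0.5049, -0.3958, 0.2238]
eef_rot: [[0.808, 0.589, -0.006], [0.589, -0.808, 0.003], [-0.003, -0.006, -1.0]]
contact_force: [0.3, 0.8, -3.6]
opening: 0.361
grasp_force: 93.0
time: 21.05
ee_pos: [0.5068, -0.3933, 0.1008]
eef_rot: [[0.806, 0.592, -0.002], [0.592, -0.806, 0.0], [-0.002, -0.002, -1.0]]
contact_force: [-7.8, 0.9, 13.7]
opening: 0.365
grasp_force: 98.4
[ 0.50677919 -0.39329481  0.10075274] [-7.7671223   0.92116488 13.70056357] [-0.14068248  1.44139229 -0.04466227] -53.706591952984475
```

```bash
python3 -m handwheel '[{"hand":-1,"travel":[0,0,0],"spin":0},{"hand":-1,"travel":[0,0,0],"spin":0},{"hand":-1,"travel":[0,0,0],"spin":0},{"hand":-1,"travel":[0,0,0],"spin":0},{"hand":-1,"travel":[0,0,0.03],"spin":0},{"hand":-1,"travel":[0,0,0.08],"spin":0.15},{"hand":-1,"travel":[0,0,0.12],"spin":0.3},{"hand":-1,"travel":[0,0,0.12],"spin":0.45},{"hand":-1,"travel":[0,0,0.12],"spin":0.6},{"hand":-1,"travel":[0,0,0.12],"spin":0.75}]'
python3 - <<'E'
from h import *
o=r.observe();R=o['eef_rot'];print(o['ee_pos'],o['contact_force'],np.degrees(np.arctan2(R[1,1],R[0,1])))
t=cam("top");s=cam("scene")
im=np.hstack([crop(t,440,215,50,50,8),crop(s,115,195,50,50,8)])
cv2.imwrite("pics/st1.png",cv2.convertScaleAbs(im,alpha=2,beta=-50))
E
```

```text
time: 22.3
ee_pos: [0.5073, -0.393, 0.2193]
eef_rot: [[0.181, 0.983, 0.0], [0.983, -0.181, 0.0], [0.0, 0.0, -1.0]]
contact_force: [0.3, -0.7, 0.3]
opening: 1.0
grasp_force: 0.0
[ 0.50726712 -0.39298316  0.21930649] [ 0.33396295 -0.6615985   0.32485286] -10.43192964128525
```

View pics/st1.png

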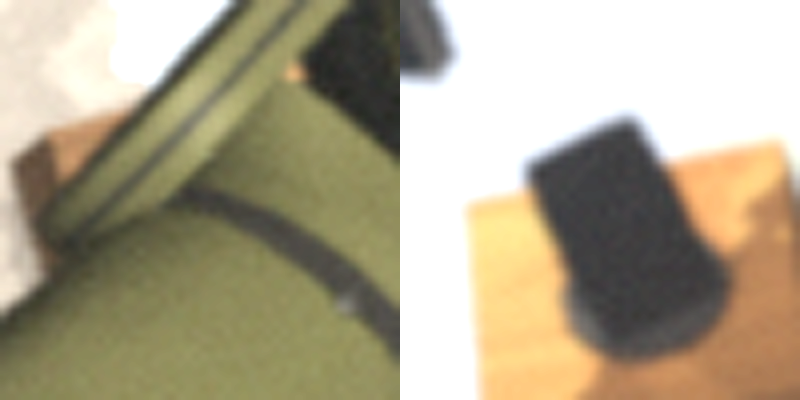

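```bash
python3 - <<'E'
from h import *
s=cam("scene")
W=[ray(s,(115+(x-400)/8-.4,195+y/8-.4),.117)[:2] for x,y in[(530,165),(633,118),(690,240),(560,270)]]
e=W[1]-W[0];print(W,np.hypot(*e),np.degrees(np.arctan2(e[1],e[0])))
# flange outline centre: nearest bottom
for i in range(4):
    c=cam("scene")
S=cv2.cvtColor(s[0],cv2.COLOR_BGR2HSV);m=np.zeros(S.shape[:2],bool);m[205:245,125:163]=True
for b in blobs(m&(S[...,2]<75),100):
    h=cv2.approxPolyDP(cv2.convexHull(b),1.2,True)[:,0];print(h.tolist())
E
```

```text
[array([ 0.50390573, -0.40900779]), array([ 0.48783683, -0.38609773]), array([ 0.52672079, -0.36333385]), array([ 0.5370572 , -0.39387049])] 0.027983570683182295 125.0454635858035
[[141, 211], [144, 212], [155, 229], [153, 235], [148, 238], [140, 237], [137, 233], [132, 218], [133, 215]]
```

```bash
python3 -m handwheel '[{"hand":-1,"travel":[0,0,0],"spin":0.16},{"hand":-1,"travel":[0,0,0],"spin":0.32},{"hand":-1,"travel":[0,0,0],"spin":0.48},{"hand":-1,"travel":[0,0,-0.01],"spin":0.64},{"hand":-1,"travel":[0,0,-0.03],"spin":0.8},{"hand":-1,"travel":[0,0,-0.06],"spin":0.815},{"hand":-1,"travel":[0,0,-0.09],"spin":0.815},{"hand":-1,"travel":[0,0,-0.119],"spin":0.815},{"hand":-1,"travel":[0,0,-0.119],"spin":0.815},{"hand":1,"travel":[0,0,-0.119],"spin":0.815}]' 90
python3 -m handwheel '[{"hand":1,"travel":[0,0,0],"spin":0},{"hand":1,"travel":[0,0,0],"spin":0},{"hand":1,"travel":[0,0,0],"spin":0},{"hand":1,"travel":[0,0,0],"spin":0},{"hand":1,"travel":[0,0,0],"spin":0},{"hand":1,"travel":[0,0,0.02],"spin":0},{"hand":1,"travel":[0,0,0.05],"spin":0},{"hand":1,"travel":[0,0,0.08],"spin":0},{"hand":1,"travel":[0,0,0.11],"spin":0},{"hand":1,"travel":[0,0,0.11],"spin":0}]'
python3 - <<'E'
from h import *
o=r.observe();R=o['eef_rot'];print(o['ee_pos'],o['contact_force'],o['torque'],np.degrees(np.arctan2(R[1,1],R[0,1])))
E
```

```text
time: 23.9
ee_pos: [0.5078, -0.3936, 0.1016]
eef_rot: [[-0.587, 0.809, 0.001], [0.809, 0.587, -0.001], [-0.002, 0.0, -1.0]]
contact_force: [-0.8, 0.5, 0.1]
opening: 0.812
grasp_force: 0.0
time: 25.15
ee_pos: [0.5083, -0.3938, 0.2138]
eef_rot: [[-0.588, 0.809, 0.004], [0.809, 0.588, -0.003], [-0.005, 0.001, -1.0]]
contact_force: [0.1, -0.9, -2.8]
opening: 0.362
grasp_force: 90.0
[ 0.50827067 -0.39383438  0.21380229] [ 0.07806906 -0.89792974 -2.75972747] [ 0.00587495 -0.05096265 -0.01880241] 35.98670142788434
```

```bash
python3 -m handwheel '[{"hand":1,"travel":[0.02,0.05,0],"spin":0.1},{"hand":1,"travel":[0.04,0.1,0],"spin":0.27},{"hand":1,"travel":[0.06,0.15,0],"spin":0.44},{"hand":1,"travel":[0.08,0.2,0],"spin":0.61},{"hand":1,"travel":[0.0893,0.2295,-0.01],"spin":0.78},{"hand":1,"travel":[0.0893,0.2295,-0.014],"spin":0.95},{"hand":1,"travel":[0.0893,0.2295,-0.014],"spin":1.12},{"hand":1,"travel":[0.0893,0.2295,-0.014],"spin":1.29},{"hand":1,"travel":[0.0893,0.2295,-0.014],"spin":1.46},{"hand":1,"travel":[0.0893,0.2295,-0.014],"spin":1.63}]'
python3 -m handwheel '[{"hand":1,"travel":[0,0,0],"spin":0.133},{"hand":1,"travel":[0,0,0],"spin":0.133},{"hand":1,"travel":[0,0,-0.02],"spin":0.133},{"hand":1,"travel":[0,0,-0.04],"spin":0.133},{"hand":1,"travel":[0,0,-0.052],"spin":0.133},{"hand":1,"travel":[0,0,-0.058],"spin":0.133},{"hand":1,"travel":[0,0,-0.064],"spin":0.133},{"hand":1,"travel":[0,0,-0.068],"spin":0.133},{"hand":1,"travel":[0,0,-0.072],"spin":0.133},{"hand":1,"travel":[0,0,-0.072],"spin":0.133}]'
python3 - <<'E'
from h import *
o=r.observe();R=o['eef_rot'];print(o['joint_positions'].round(1),o['ee_pos'],o['contact_force'],o['torque'],np.degrees(np.arctan2(R[1,1],R[0,1])))
E
```

```text
time: 26.4
ee_pos: [0.5952, -0.163, 0.1937]
eef_rot: [[-0.769, -0.639, -0.004], [-0.639, 0.769, 0.002], [0.002, 0.004, -1.0]]
contact_force: [0.1, 0.8, -3.4]
opening: 0.361
grasp_force: 90.5
time: 27.65
ee_pos: [0.5975, -0.1637, 0.1246]
eef_rot: [[-0.682, -0.731, 0.003], [-0.731, 0.682, -0.0], [-0.002, -0.002, -1.0]]
contact_force: [4.4, 0.2, -4.1]
opening: 0.36
grasp_force: 90.4
[ -20.3    9.4  104.7    0.    65.8 -157.3] [ 0.59748692 -0.16367386  0.12456361] [ 4.40699801  0.19145674 -4.09561321] [ 0.09424335 -0.94111273  0.02657381] 136.98991583071114
```

```bash
python3 -m handwheel '[{"hand":1,"travel":[0.001,0,-0.003],"spin":0},{"hand":1,"travel":[0.001,0,-0.006],"spin":0},{"hand":1,"travel":[0.001,0,-0.009],"spin":0},{"hand":1,"travel":[0.001,0,-0.012],"spin":0},{"hand":1,"travel":[0.001,0,-0.014],"spin":0},{"hand":1,"travel":[0.001,0,-0.014],"spin":-0.15},{"hand":1,"travel":[0.001,0,-0.014],"spin":-0.3},{"hand":1,"travel":[0.001,0,-0.014],"spin":-0.45},{"hand":1,"travel":[0.001,0,-0.014],"spin":-0.6},{"hand":1,"travel":[0.001,0,-0.014],"spin":-0.75}]'
python3 - <<'E'
from h import *
o=r.observe();R=o['eef_rot'];print(o['joint_positions'].round(1),o['ee_pos'],o['contact_force'],o['torque'],np.degrees(np.arctan2(R[1,1],R[0,1])))
E
```

```text
time: 28.9
ee_pos: [0.5984, -0.1641, 0.1103]
eef_rot: [[-0.998, -0.066, 0.003], [-0.066, 0.998, -0.001], [-0.003, -0.002, -1.0]]
contact_force: [6.9, -1.4, -4.3]
opening: 0.36
grasp_force: 90.3
[ -20.3   10.4  105.    -0.    64.4 -114. ] [ 0.59840873 -0.16405492  0.1102801 ] [ 6.92253895 -1.37000798 -4.30605941] [-0.28355988 -1.36641169  0.23087185] 93.78760562511181
```

```bash
python3 -m handwheel '[{"hand":1,"travel":[0.001,0,0],"spin":-0.17},{"hand":1,"travel":[0.001,0,0],"spin":-0.34},{"hand":1,"travel":[0.001,0,0],"spin":-0.51},{"hand":1,"travel":[0.001,0,0],"spin":-0.68},{"hand":1,"travel":[0.001,0,0],"spin":-0.85},{"hand":1,"travel":[0.001,0,0],"spin":-1.02},{"hand":1,"travel":[0.001,0,0],"spin":-1.19},{"hand":1,"travel":[0.001,0,0],"spin":-1.36},{"hand":1,"travel":[0.001,0,0],"spin":-1.53},{"hand":1,"travel":[0.001,0,0],"spin":-1.7}]'
python3 -m handwheel '[{"hand":1,"travel":[0,0,0],"spin":-0.17},{"hand":1,"travel":[0,0,0],"spin":-0.34},{"hand":1,"travel":[0,0,0],"spin":-0.51},{"hand":1,"travel":[0,0,0],"spin":-0.68},{"hand":1,"travel":[0,0,0],"spin":-0.85},{"hand":1,"travel":[0,0,0],"spin":-1.02},{"hand":1,"travel":[0,0,0],"spin":-1.19},{"hand":1,"travel":[0,0,0],"spin":-1.36},{"hand":1,"travel":[0,0,0],"spin":-1.53},{"hand":1,"travel":[0,0,0],"spin":-1.7}]'
python3 - <<'E'
from h import *
o=r.observe();R=o['eef_rot'];print(o['joint_positions'].round(1),o['ee_pos'],o['contact_force'],o['torque'],np.degrees(np.arctan2(R[1,1],R[0,1])))
E
```

```text
time: 30.15
ee_pos: [0.598, -0.165, 0.1102]
eef_rot: [[0.063, 0.998, -0.001], [0.998, -0.063, -0.003], [-0.003, -0.001, -1.0]]
contact_force: [0.7, -4.5, 0.1]
opening: 0.361
grasp_force: 90.6
time: 31.4
ee_pos: [0.5971, -0.1641, 0.1102]
eef_rot: [[0.981, -0.192, -0.004], [-0.192, -0.981, -0.001], [-0.004, 0.002, -1.0]]
contact_force: [-1.3, -1.8, 1.6]
opening: 0.362
grasp_force: 91.1
[-2.030e+01  1.050e+01  1.049e+02 -1.000e-01  6.480e+01  8.080e+01] [ 0.59711833 -0.16412947  0.11018778] [-1.34177787 -1.7864043   1.64127213] [-0.16531227  0.39492038  0.277724  ] -101.04092316356558
```

```bash
python3 -m handwheel '[{"hand":1,"travel":[0,0,0],"spin":-0.16},{"hand":1,"travel":[0,0,0],"spin":-0.32},{"hand":1,"travel":[0,0,0],"spin":-0.48},{"hand":1,"travel":[0,0,0],"spin":-0.64},{"hand":1,"travel":[0,0,0],"spin":-0.8},{"hand":1,"travel":[0,0,0],"spin":-0.92},{"hand":1,"travel":[0,0,0],"spin":-1.02},{"hand":1,"travel":[0,0,0],"spin":-1.1},{"hand":1,"travel":[0,0,0],"spin":-1.16},{"hand":1,"travel":[0,0,0],"spin":-1.2}]' 100
python3 -m handwheel '[{"hand":1,"travel":[0,0,0],"spin":-0.03},{"hand":1,"travel":[0,0,0],"spin":-0.06},{"hand":1,"travel":[0,0,0],"spin":-0.06},{"hand":1,"travel":[0,0,0],"spin":-0.06},{"hand":1,"travel":[0,0,0],"spin":-0.06},{"hand":1,"travel":[0,0,0],"spin":-0.06},{"hand":1,"travel":[0,0,0],"spin":-0.06},{"hand":1,"travel":[0,0,0],"spin":-0.06},{"hand":1,"travel":[0,0,0],"spin":-0.06},{"hand":1,"travel":[0,0,0],"spin":-0.06}]'
python3 - <<'E'
from h import *
o=r.observe();R=o['eef_rot'];print(o['joint_positions'].round(1),o['ee_pos'],o['contact_force'],o['torque'],np.degrees(np.arctan2(R[1,1],R[0,1])))
E
```

```text
time: 32.65
ee_pos: [0.5978, -0.1633, 0.1102]
eef_rot: [[0.182, -0.983, -0.003], [-0.983, -0.182, 0.0], [-0.001, 0.002, -1.0]]
contact_force: [0.4, 0.8, 0.3]
opening: 0.361
grasp_force: 98.7
time: 33.9
ee_pos: [0.5979, -0.1634, 0.1101]
eef_rot: [[0.122, -0.992, -0.002], [-0.992, -0.122, 0.001], [-0.001, 0.002, -1.0]]
contact_force: [-4.1, 2.1, 2.8]
opening: 0.364
grasp_force: 99.2
[-20.2  10.5 104.9  -0.   64.7 152.7] [ 0.59793789 -0.163426    0.11011727] [-4.05224425  2.05325848  2.76883253] [0.59784458 1.08609029 0.6043709 ] -172.97076172546724
```

```bash
python3 -m handwheel '[{"hand":1,"travel":[0,0,0],"spin":0.08},{"hand":1,"travel":[0,0,0],"spin":0.16},{"hand":1,"travel":[0,0,0],"spin":0.2},{"hand":1,"travel":[0,0,0.01],"spin":0.2},{"hand":1,"travel":[0,0,0.02],"spin":0.2},{"hand":1,"travel":[0,0,0.03],"spin":0.2},{"hand":1,"travel":[0,0,0.07],"spin":0.2},{"hand":1,"travel":[0,0,0.11],"spin":0.2},{"hand":1,"travel":[-0.02,-0.05,0.11],"spin":0.2},{"hand":1,"travel":[-0.04,-0.1,0.11],"spin":0.2}]' 80
python3 -m handwheel '[{"hand":1,"travel":[-0.02,-0.05,0],"spin":0},{"hand":1,"travel":[-0.04,-0.1,0],"spin":0},{"hand":1,"travel":[-0.0512,-0.1305,0],"spin":0},{"hand":1,"travel":[-0.0512,-0.1305,0],"spin":0},{"hand":1,"travel":[-0.0512,-0.1305,0],"spin":0},{"hand":1,"travel":[-0.0512,-0.1305,0],"spin":0},{"hand":1,"travel":[-0.0512,-0.1305,0],"spin":0},{"hand":1,"travel":[-0.0512,-0.1305,0],"spin":0},{"hand":1,"travel":[-0.0512,-0.1305,0],"spin":0},{"hand":1,"travel":[-0.0512,-0.1305,0],"spin":0}]'
python3 - <<'E'
from h import *
o=r.observe();R=o['eef_rot'];print(o['ee_pos'],o['contact_force'],o['torque'],np.degrees(np.arctan2(R[1,1],R[0,1])))
t=cam("top");s=cam("scene")
a=crop(t,345,180,50,50,5.3);b=crop(s,225,250,50,50,5.3);p=o['ee_pos']
u,v=proj(s,p+[0,0,-.08]).astype(int);c=crop(s,u-30,v-25,60,60,4.417)
cv2.imwrite("pics/a1.png",cv2.convertScaleAbs(np.hstack([a,b,c]),alpha=1.8,beta=-50))
E
```

```text
time: 35.15
ee_pos: [0.5591, -0.265, 0.2211]
eef_rot: [[0.317, -0.949, 0.003], [-0.949, -0.317, -0.002], [0.003, -0.002, -1.0]]
contact_force: [0.3, -0.0, -3.3]
opening: 0.359
grasp_force: 97.1
time: 36.4
ee_pos: [0.5074, -0.394, 0.2204]
eef_rot: [[0.317, -0.948, 0.0], [-0.948, -0.317, -0.0], [0.0, -0.0, -1.0]]
contact_force: [-0.4, 0.2, -2.9]
opening: 0.36
grasp_force: 97.0
[ 0.50742127 -0.39400776  0.22035692] [-0.40504369  0.24550125 -2.90227554] [ 0.02342077 -0.02688729 -0.01229629] -161.50855553279933
```

View pics/a1.png

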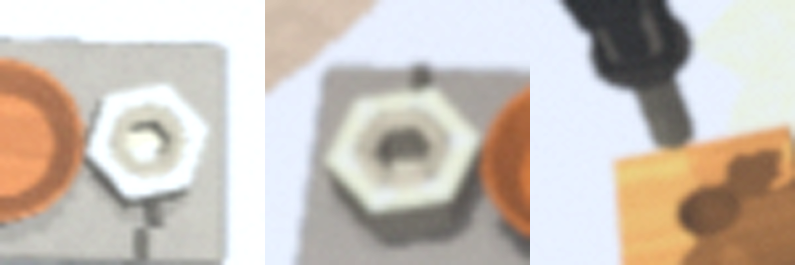

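The top crop shows A's pointer at (150,215), facing the mark at (140,240). I'll check both screws' angles numerically.

```bash
python3 - <<'E'
from h import *
for nm,us in(("top",[(239,205),(373,207)]),("scene",[(251,279),(418,283)])):
    c=cam(nm);H=cv2.cvtColor(c[0],cv2.COLOR_BGR2HSV)
    for u in us:
        mm=np.zeros(H.shape[:2],bool);mm[u[1]-18:u[1]+18,u[0]-15:u[0]+15]=True
        for b in blobs(mm&(H[...,2]>139)&(H[...,1]<40),200):
            ctr=ray(c,cen(cv2.convexHull(b)),.043)
            P=np.array([ray(c,p[0],.043)[:2] for p in b])-ctr[:2];th=np.arctan2(P[:,1],P[:,0]);rr=np.hypot(*P.T)
            g=np.linspace(-np.pi,np.pi,720);o=np.argsort(th);ri=np.interp(g,th[o],rr[o],period=2*np.pi)
            print(nm,u,ctr,rr.min(),rr.max(),np.degrees(np.angle((ri*np.exp(6j*g)).sum())/6))
E
```

```text
top (239, 205) [0.59963844 0.17474298 0.043     ] 0.024636838963547486 0.03235718978577627 -18.28904577402442
top (373, 207) [ 0.60158873 -0.17008322  0.043     ] 0.027008806092831912 0.059044041382232015 -20.9897340923517
scene (251, 279) [ 0.59982953 -0.16254175  0.043     ] 0.02358971435249081 0.02823683910195387 -19.014918369326807
scene (418, 283) [0.60098052 0.17589376 0.043     ] 0.022325351859703354 0.028391340944229394 -18.2078733501063
```

The numeric fit puts both heads at the same angle, maybe 8–12° short of the mark. I'll check pointer against mark close up before letting go of the key.

```bash
python3 - <<'E'
from h import *
g={}
for n in("top","scene"):
    f=[cam(n) for _ in range(6)];g[n]=(np.mean([c[0].astype(np.float32) for c in f],0),)+f[0][1:]
# rectify world plane patches at z=.043 (head top) and z=.019 (pointer), 0.2mm/px
rows=[]
for n in("top","scene"):
    row=[]
    for y0 in(.1753,-.1640):
        cx=.598 if n=="top" else .600
        for z in(.043,.018):
            xs=cx+np.arange(.042,-.065,-.0005);ys=y0+np.arange(.05,-.05,-.0005)
            P=np.array([[proj(g[n],(x,y,z)) for y in ys] for x in xs]).astype(np.float32)
            row.append(cv2.remap(g[n][0],P[...,0],P[...,1],cv2.INTER_CUBIC))
    rows.append(np.hstack(row))
im=np.vstack(rows);im=np.clip((im-40)*1.7,0,255).astype(np.uint8)
print(im.shape);cv2.imwrite("pics/rect.png",im)
E
```

```text
(430, 800, 3)
```

View pics/rect.png

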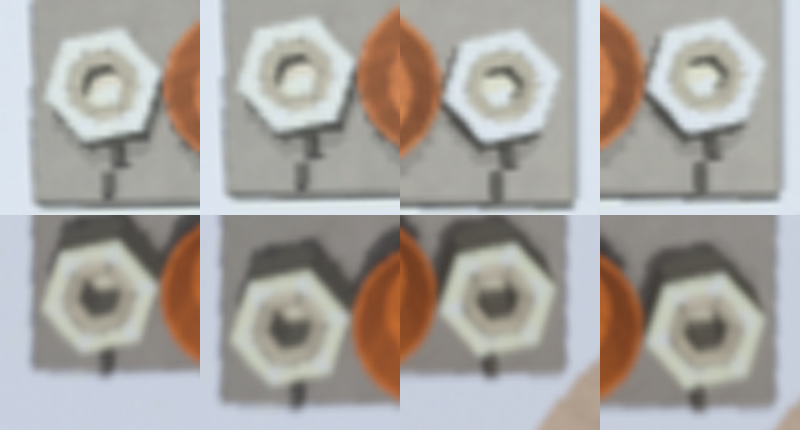

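The rectified patches settle it: in the top row, the pointers at (315,145) and (712,145) sit about 11° short of the marks at (302,176) and (700,176). Both screws are at about 5.0 rad, which is marginal. I'll re-seat the key in A and push on, this time without a large back-turn.

```bash
python3 -m handwheel '[{"hand":1,"travel":[0.02,0.05,0],"spin":0.15},{"hand":1,"travel":[0.04,0.1,0],"spin":0.3},{"hand":1,"travel":[0.06,0.15,0],"spin":0.45},{"hand":1,"travel":[0.08,0.2,0],"spin":0.6},{"hand":1,"travel":[0.0906,0.23,0],"spin":0.75},{"hand":1,"travel":[0.0906,0.23,0],"spin":0.9},{"hand":1,"travel":[0.0906,0.23,0],"spin":1.05},{"hand":1,"travel":[0.0906,0.23,0],"spin":1.2},{"hand":1,"travel":[0.0906,0.23,-0.02],"spin":1.35},{"hand":1,"travel":[0.0906,0.23,-0.04],"spin":1.449}]' 110
python3 -m handwheel '[{"hand":1,"travel":[0,0,0],"spin":0},{"hand":1,"travel":[0,0,-0.02],"spin":0},{"hand":1,"travel":[0,0,-0.035],"spin":0},{"hand":1,"travel":[0,0,-0.043],"spin":0},{"hand":1,"travel":[0,0,-0.049],"spin":0},{"hand":1,"travel":[0,0,-0.055],"spin":0},{"hand":1,"travel":[0,0,-0.06],"spin":0},{"hand":1,"travel":[0,0,-0.065],"spin":0},{"hand":1,"travel":[0,0,-0.07],"spin":0},{"hand":1,"travel":[0,0,-0.07],"spin":0}]'
python3 - <<'E'
from h import *
o=r.observe();R=o['eef_rot'];print(o['joint_positions'].round(1),o['ee_pos'],o['contact_force'],o['torque'],np.degrees(np.arctan2(R[1,1],R[0,1])))
E
```

```text
time: 38.45
ee_pos: [0.5982, -0.1642, 0.1804]
eef_rot: [[0.979, 0.203, 0.001], [0.203, -0.979, -0.0], [0.001, 0.001, -1.0]]
contact_force: [-0.5, -0.6, -3.2]
opening: 0.359
grasp_force: 110.1
time: 39.7
ee_pos: [0.5985, -0.1644, 0.1107]
eef_rot: [[0.98, 0.199, 0.001], [0.199, -0.98, -0.001], [0.001, 0.001, -1.0]]
contact_force: [-0.4, -0.4, 0.9]
opening: 0.358
grasp_force: 111.0
[-20.3  10.5 104.9  -0.   64.5  58.2] [ 0.59854852 -0.16441248  0.11065919] [-0.38052882 -0.37221146  0.87884433] [-0.25576949  0.05164043 -0.02464394] -78.49760793480344
```

```bash
cat > st.py <<'E'
from h import *
o=r.observe();R=o['eef_rot'];print("pos",o['ee_pos'].round(4),"F",o['contact_force'].round(1),"Tz",o['torque'][2].round(3),"phi",np.degrees(np.arctan2(R[1,1],R[0,1])).round(1),"j6",o['joint_positions'][5].round(1))
E
python3 -m handwheel '[{"hand":1,"travel":[0,0,0],"spin":-0.03},{"hand":1,"travel":[0,0,0],"spin":-0.06},{"hand":1,"travel":[0,0,0],"spin":-0.09},{"hand":1,"travel":[0,0,0],"spin":-0.12},{"hand":1,"travel":[0,0,0],"spin":-0.15},{"hand":1,"travel":[0,0,0],"spin":-0.18},{"hand":1,"travel":[0,0,0],"spin":-0.21},{"hand":1,"travel":[0,0,0],"spin":-0.24},{"hand":1,"travel":[0,0,0],"spin":-0.27},{"hand":1,"travel":[0,0,0],"spin":-0.3}]' | tail -1; python3 st.py
python3 -m handwheel '[{"hand":1,"travel":[0,0,0],"spin":-0.03},{"hand":1,"travel":[0,0,0],"spin":-0.06},{"hand":1,"travel":[0,0,0],"spin":-0.09},{"hand":1,"travel":[0,0,0],"spin":-0.12},{"hand":1,"travel":[0,0,0],"spin":-0.12},{"hand":1,"travel":[0,0,0],"spin":-0.12},{"hand":1,"travel":[0,0,0],"spin":-0.12},{"hand":1,"travel":[0,0,0],"spin":-0.12},{"hand":1,"travel":[0,0,0],"spin":-0.12},{"hand":1,"travel":[0,0,0],"spin":-0.12}]' | tail -1; python3 st.py
python3 - <<'E'
from h import *
s=cam("scene");t=cam("top");cv2.imwrite("pics/a2s.png",s[0]);cv2.imwrite("pics/a2t.png",t[0])
c=s;u=(251,279);H=cv2.cvtColor(c[0],cv2.COLOR_BGR2HSV)
mm=np.zeros(H.shape[:2],bool);mm[u[1]-18:u[1]+18,u[0]-15:u[0]+15]=True
m=mm&(H[...,2]>139)&(H[...,1]<40)
for b in blobs(m,40):print(cv2.boundingRect(b),cv2.contourArea(b))
E
```

```text
grasp_force: 111.1
pos [ 0.5981 -0.1651  0.1106] F [-0.4 -5.2  2.4] Tz 0.195 phi -95.8 j6 75.5
grasp_force: 111.1
pos [ 0.598  -0.1651  0.1106] F [-0.3 -6.3  2.1] Tz 0.148 phi -102.6 j6 82.3
```

```bash

python3 -m handwheel '[{"hand":1,"travel":[0,0,0],"spin":-0.03},{"hand":1,"travel":[0,0,0],"spin":-0.06},{"hand":1,"travel":[0,0,0],"spin":-0.09},{"hand":1,"travel":[0,0,0],"spin":-0.12},{"hand":1,"travel":[0,0,0],"spin":-0.12},{"hand":1,"travel":[0,0,0],"spin":-0.12},{"hand":1,"travel":[0,0,0],"spin":-0.12},{"hand":1,"travel":[0,0,0],"spin":-0.12},{"hand":1,"travel":[0,0,0],"spin":-0.12},{"hand":1,"travel":[0,0,0],"spin":-0.12}]' | tail -1; python3 st.py
python3 -m handwheel '[{"hand":1,"travel":[0,0,0],"spin":-0.03},{"hand":1,"travel":[0,0,0],"spin":-0.06},{"hand":1,"travel":[0,0,0],"spin":-0.09},{"hand":1,"travel":[0,0,0],"spin":-0.12},{"hand":1,"travel":[0,0,0],"spin":-0.12},{"hand":1,"travel":[0,0,0],"spin":-0.12},{"hand":1,"travel":[0,0,0],"spin":-0.12},{"hand":1,"travel":[0,0,0],"spin":-0.12},{"hand":1,"travel":[0,0,0],"spin":-0.12},{"hand":1,"travel":[0,0,0],"spin":-0.12}]' | tail -1; python3 st.py
```

```text
grasp_force: 111.2
pos [ 0.5978 -0.1651  0.1106] F [-0.8 -6.1  2.1] Tz 0.407 phi -109.4 j6 89.1
grasp_force: 111.2
pos [ 0.5978 -0.165   0.1106] F [-1.6 -5.   2.2] Tz 0.487 phi -116.3 j6 96.0
```

```bash

python3 -m handwheel '[{"hand":1,"travel":[0,0,0],"spin":0.02},{"hand":1,"travel":[0,0,0],"spin":0.04},{"hand":1,"travel":[0,0,0],"spin":0.05},{"hand":1,"travel":[0,0,0],"spin":0.05},{"hand":1,"travel":[0,0,0],"spin":0.05},{"hand":1,"travel":[0,0,0],"spin":0.05},{"hand":1,"travel":[0,0,0],"spin":0.05},{"hand":1,"travel":[0,0,0],"spin":0.05},{"hand":1,"travel":[0,0,0],"spin":0.05},{"hand":1,"travel":[0,0,0],"spin":0.05}]' | tail -1; python3 st.py
python3 -m handwheel '[{"hand":1,"travel":[0,0.001,0],"spin":0.02},{"hand":1,"travel":[0,0.001,0],"spin":0.04},{"hand":1,"travel":[0,0.001,0],"spin":0.05},{"hand":1,"travel":[0,0.001,0],"spin":0.05},{"hand":1,"travel":[0,0.001,0],"spin":0.05},{"hand":1,"travel":[0,0.001,0],"spin":0.05},{"hand":1,"travel":[0,0.001,0],"spin":0.05},{"hand":1,"travel":[0,0.001,0],"spin":0.05},{"hand":1,"travel":[0,0.001,0],"spin":0.05},{"hand":1,"travel":[0,0.001,0],"spin":0.05}]' | tail -1; python3 st.py
```

```text
grasp_force: 111.1
pos [ 0.5978 -0.1651  0.1106] F [-1.1 -4.7  3. ] Tz -0.124 phi -113.5 j6 93.2
grasp_force: 111.3
pos [ 0.5978 -0.1649  0.1106] F [-0.1 -7.6  1. ] Tz -0.22 phi -110.7 j6 90.5
```

```bash

python3 -m handwheel '[{"hand":1,"travel":[0,-0.001,0],"spin":-0.03},{"hand":1,"travel":[0,-0.002,0],"spin":-0.06},{"hand":1,"travel":[0,-0.002,0],"spin":-0.09},{"hand":1,"travel":[0,-0.002,0],"spin":-0.12},{"hand":1,"travel":[0,-0.002,0],"spin":-0.15},{"hand":1,"travel":[0,-0.002,0],"spin":-0.15},{"hand":1,"travel":[0,-0.002,0],"spin":-0.15},{"hand":1,"travel":[0,-0.002,0],"spin":-0.15},{"hand":1,"travel":[0,-0.002,0],"spin":-0.15},{"hand":1,"travel":[0,-0.002,0],"spin":-0.15}]' | tail -1; python3 st.py
python3 -m handwheel '[{"hand":1,"travel":[0,0,0],"spin":0.01},{"hand":1,"travel":[0,0,0],"spin":0.02},{"hand":1,"travel":[0,0,0],"spin":0.03},{"hand":1,"travel":[0,0,0],"spin":0.03},{"hand":1,"travel":[0,0,0],"spin":0.03},{"hand":1,"travel":[0,0,0],"spin":0.03},{"hand":1,"travel":[0,0,0],"spin":0.03},{"hand":1,"travel":[0,0,0],"spin":0.03},{"hand":1,"travel":[0,0,0],"spin":0.03},{"hand":1,"travel":[0,0,0],"spin":0.03}]' | tail -1; python3 st.py
```

```text
grasp_force: 111.7
pos [ 0.5978 -0.1652  0.1106] F [-3.1 -4.   5.6] Tz 0.606 phi -119.2 j6 98.8
grasp_force: 111.7
pos [ 0.5979 -0.1653  0.1106] F [-2.5 -5.4  5.6] Tz -0.181 phi -117.6 j6 97.2
```

```bash

python3 -m handwheel '[{"hand":1,"travel":[0,0,0],"spin":-0.02},{"hand":1,"travel":[0,0,0],"spin":-0.04},{"hand":1,"travel":[0,0,0],"spin":-0.06},{"hand":1,"travel":[0,0,0],"spin":-0.06},{"hand":1,"travel":[0,0,0],"spin":-0.06},{"hand":1,"travel":[0,0,0.006],"spin":-0.05},{"hand":1,"travel":[0,0,0.012],"spin":-0.05},{"hand":1,"travel":[0,0,0.02],"spin":-0.05},{"hand":1,"travel":[0,0,0.03],"spin":-0.05},{"hand":1,"travel":[0,0,0.05],"spin":-0.05}]' | tail -1; python3 st.py
python3 -m handwheel '[{"hand":1,"travel":[0,0,0.04],"spin":0},{"hand":1,"travel":[-0.05,-0.02,0.06],"spin":0},{"hand":1,"travel":[-0.1,-0.04,0.06],"spin":0},{"hand":1,"travel":[-0.1,-0.08,0.06],"spin":0},{"hand":1,"travel":[-0.1,-0.12,0.06],"spin":0},{"hand":1,"travel":[-0.1,-0.12,0.06],"spin":0},{"hand":1,"travel":[-0.1,-0.12,0.06],"spin":0},{"hand":1,"travel":[-0.1,-0.12,0.06],"spin":0},{"hand":1,"travel":[-0.1,-0.12,0.06],"spin":0},{"hand":1,"travel":[-0.1,-0.12,0.06],"spin":0}]' | tail -1; python3 st.py
cat > rect.py <<'E'
from h import *
import sys
g={}
for n in("top","scene"):
    f=[cam(n) for _ in range(4)];g[n]=(np.mean([c[0].astype(np.float32) for c in f],0),)+f[0][1:]
row=[]
for n in("top","scene"):
    for y0 in(.1753,-.1640):
        cx=.598 if n=="top" else .600;z=.018 if n=="top" else .043
        xs=cx+np.arange(.042,-.065,-.0005);ys=y0+np.arange(.05,-.05,-.0005)
        P=np.array([[proj(g[n],(x,y,z)) for y in ys] for x in xs]).astype(np.float32)
        w=cv2.remap(g[n][0],P[...,0],P[...,1],cv2.INTER_CUBIC);row.append(w)
        # hex orientation about the known screw axis, at the head's top
        xs=cx+np.arange(.035,-.035,-.0005);ys=y0+np.arange(.032,-.032,-.0005)
        P=np.array([[proj(g[n],(x,y,.043)) for y in ys] for x in xs]).astype(np.float32)
        h=cv2.remap(g[n][0],P[...,0],P[...,1],cv2.INTER_CUBIC).astype(np.uint8);H=cv2.cvtColor(h,cv2.COLOR_BGR2HSV)
        for b in blobs((H[...,2]>139)&(H[...,1]<40),2000):
            hl=cv2.convexHull(b);c=cen(hl);d=hl[:,0]-c;p=np.arctan2(-d[:,0],-d[:,1]);q=np.hypot(*d.T)
            m=np.zeros(h.shape[:2],np.uint8);cv2.fillPoly(m,[hl],1);yy,xx=np.nonzero(m);dx=xx-c[0];dy=yy-c[1]
            a=np.arctan2(-dx,-dy);rr=np.hypot(dx,dy)
            print(n,y0,"A",m.sum(),"vertex mod60 (30=tight)",np.degrees(np.angle((rr**6*np.exp(6j*a)).sum())/6)%60)
im=np.clip((np.hstack(row)-40)*1.7,0,255).astype(np.uint8);cv2.imwrite(sys.argv[1],im)
E
python3 rect.py pics/rect2.png
```

```text
grasp_force: 127.6
pos [ 0.5908 -0.1607  0.1453] F [-1.1  0.1 -3. ] Tz 0.02 phi -120.5 j6 100.0
grasp_force: 127.6
pos [ 0.4981 -0.2845  0.2203] F [ 0.   1.  -2.9] Tz -0.041 phi -120.3 j6 85.2
top 0.1753 A 10301 vertex mod60 (30=tight) 42.16409783689528
top -0.164 A 9912 vertex mod60 (30=tight) 34.22471073392367
scene 0.1753 A 9389 vertex mod60 (30=tight) 41.29144818587562
scene -0.164 A 7932 vertex mod60 (30=tight) 34.52856830693497
```

View pics/rect2.png

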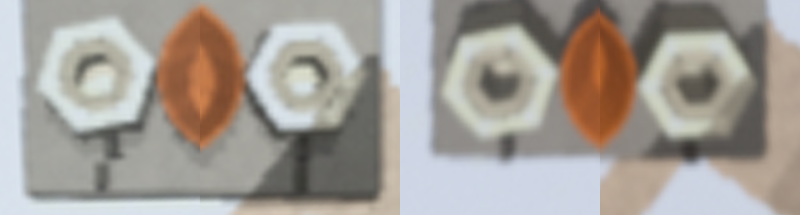

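In the top patches A's pointer (303,147) is now in line with its mark (302,175), so A is tight. B's pointer (112,147) is still right of its mark (102,175). Now B again, in the same way.

```bash

python3 -m handwheel '[{"hand":1,"travel":[0.0,0.055,0],"spin":0.08},{"hand":1,"travel":[0.02,0.11,0],"spin":0.16},{"hand":1,"travel":[0.03,0.165,0],"spin":0.24},{"hand":1,"travel":[0.04,0.22,0],"spin":0.32},{"hand":1,"travel":[0.05,0.275,0],"spin":0.4},{"hand":1,"travel":[0.06,0.33,0],"spin":0.5},{"hand":1,"travel":[0.08,0.385,0],"spin":0.6},{"hand":1,"travel":[0.1,0.44,0],"spin":0.7},{"hand":1,"travel":[0.1,0.46,0],"spin":0.73},{"hand":1,"travel":[0.1,0.46,0],"spin":0.73}]' 100; python3 st.py
python3 - <<'E'
from h import *
o=r.observe();p=o['ee_pos'];s=cam("scene")
u,v=proj(s,p+[0,0,-.06]).astype(int)
cv2.imwrite("pics/b2.png",cv2.convertScaleAbs(crop(s,u-40,v-40,80,80,6),alpha=1.7,beta=-40))
tip=p+[0,0,-.0915]
print(proj(s,tip))
E
```

```text
time: 53.95
ee_pos: [0.5976, 0.1758, 0.22]
eef_rot: [[0.98, 0.201, -0.001], [0.201, -0.98, -0.001], [-0.001, 0.0, -1.0]]
contact_force: [0.3, -1.1, -3.9]
opening: 0.353
grasp_force: 127.7
pos [0.5976 0.1758 0.22  ] F [ 0.3 -1.1 -3.9] Tz -0.023 phi -78.4 j6 89.9
[424.35504676 256.84637042]
```

View pics/b2.png

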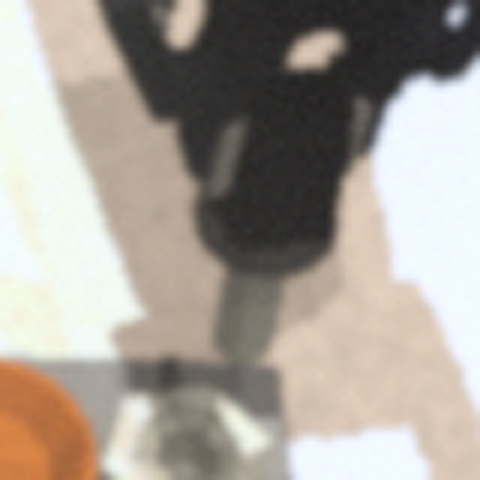

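The key hangs straight, with its tip at crop (238,350) above screw B. Inserting.

```bash

python3 -m handwheel '[{"hand":1,"travel":[0.0005,-0.0003,-0.04],"spin":0},{"hand":1,"travel":[0.0005,-0.0003,-0.07],"spin":0},{"hand":1,"travel":[0.0005,-0.0003,-0.08],"spin":0},{"hand":1,"travel":[0.0005,-0.0003,-0.085],"spin":0},{"hand":1,"travel":[0.0005,-0.0003,-0.09],"spin":0},{"hand":1,"travel":[0.0005,-0.0003,-0.095],"spin":0},{"hand":1,"travel":[0.0005,-0.0003,-0.1],"spin":0},{"hand":1,"travel":[0.0005,-0.0003,-0.105],"spin":0},{"hand":1,"travel":[0.0005,-0.0003,-0.1095],"spin":0},{"hand":1,"travel":[0.0005,-0.0003,-0.1095],"spin":0}]' |tail -1; python3 st.py
```

```text
grasp_force: 142.4
pos [0.6106 0.1767 0.1352] F [-13.7  -2.5  62.7] Tz 0.027 phi -78.5 j6 89.8
```

```bash

python3 -m handwheel '[{"hand":1,"travel":[0,0,0.03],"spin":0},{"hand":1,"travel":[0,0,0.06],"spin":0},{"hand":1,"travel":[0,0,0.09],"spin":0},{"hand":1,"travel":[0,0,0.1095],"spin":0},{"hand":1,"travel":[0,0,0.1095],"spin":0},{"hand":1,"travel":[0,0,0.1095],"spin":0},{"hand":1,"travel":[0,0,0.1095],"spin":0},{"hand":1,"travel":[0,0,0.1095],"spin":0},{"hand":1,"travel":[0,0,0.1095],"spin":0},{"hand":1,"travel":[0,0,0.1095],"spin":0}]' 100; python3 st.py
python3 - <<'E'
from h import *
o=r.observe();p=o['ee_pos'];s=cam("scene")
for z in (-.04,-.06,-.0915):print(z,proj(s,p+[0,0,z]))
u,v=proj(s,p+[0,0,-.06]).astype(int);print("crop origin",u-40,v-40,o["opening"])
g=np.mean([cam("scene")[0].astype(np.float32) for _ in range(4)],0)
im=crop((g,),u-25,v-5,50,40,14);cv2.imwrite("pics/b3.png",np.clip((im-70)*2.2,0,255).astype(np.uint8));print(u-25,v-5)
H=cv2.cvtColor(s[0],cv2.COLOR_BGR2HSV)
for vv in range(v+5,v+24,2):print(vv,H[vv,u-14:u+12,2].tolist())
E
```

```text
time: 56.5
ee_pos: [0.5984, 0.1746, 0.2202]
eef_rot: [[0.98, 0.199, -0.0], [0.199, -0.98, -0.0], [-0.0, 0.0, -1.0]]
contact_force: [-0.1, -0.5, -3.3]
opening: 0.355
grasp_force: 133.0
pos [0.5984 0.1746 0.2202] F [-0.1 -0.5 -3.3] Tz -0.001 phi -78.5 j6 89.8
-0.04 [428.13882927 241.13646615]
-0.06 [426.39834491 247.5032884 ]
-0.0915 [423.76525581 257.13532569]
crop origin 386 207 0.3548978641914256
401 242
252 [133, 133, 134, 133, 133, 134, 133, 127, 110, 91, 82, 81, 83, 84, 86, 87, 85, 91, 107, 122, 126, 130, 128, 127, 129, 131]
254 [134, 132, 132, 132, 133, 133, 128, 115, 98, 84, 82, 83, 82, 86, 87, 87, 90, 104, 121, 132, 134, 132, 131, 128, 129, 129]
256 [131, 133, 133, 132, 132, 130, 121, 103, 88, 84, 83, 84, 86, 86, 88, 88, 95, 114, 126, 131, 130, 130, 130, 132, 131, 131]
258 [130, 130, 130, 130, 129, 129, 122, 105, 94, 87, 85, 86, 90, 90, 89, 95, 108, 122, 128, 130, 131, 131, 131, 132, 131, 131]
260 [136, 133, 133, 133, 132, 131, 129, 128, 120, 108, 97, 96, 99, 102, 105, 110, 122, 130, 135, 134, 133, 133, 134, 136, 138, 143]
262 [132, 131, 131, 130, 130, 131, 133, 133, 133, 130, 128, 128, 127, 127, 129, 132, 141, 148, 149, 145, 140, 139, 140, 145, 151, 155]
264 [132, 130, 129, 130, 130, 130, 130, 130, 131, 132, 131, 129, 131, 130, 132, 138, 146, 151, 150, 150, 150, 151, 153, 154, 152, 151]
266 [120, 112, 103, 99, 104, 114, 118, 118, 118, 119, 119, 120, 123, 129, 128, 132, 137, 144, 148, 149, 151, 152, 153, 153, 152, 151]
268 [83, 75, 67, 68, 71, 81, 84, 87, 87, 87, 88, 89, 89, 91, 96, 100, 100, 104, 104, 107, 114, 131, 146, 152, 152, 152]
270 [82, 74, 69, 68, 73, 79, 85, 86, 87, 89, 87, 86, 86, 88, 91, 93, 92, 92, 93, 94, 95, 111, 139, 150, 153, 152]
```

The key's silhouette lies on the predicted axis and is 18 mm wide, so it's neither tilted nor off in yaw. The first descent was too fast and caught the rim, so I'll go slower with the small -x shift that worked before.

```bash

python3 -m handwheel '[{"hand":1,"travel":[-0.001,0.0007,-0.04],"spin":0},{"hand":1,"travel":[-0.001,0.0007,-0.065],"spin":0},{"hand":1,"travel":[-0.001,0.0007,-0.075],"spin":0},{"hand":1,"travel":[-0.001,0.0007,-0.078],"spin":0},{"hand":1,"travel":[-0.001,0.0007,-0.078],"spin":0},{"hand":1,"travel":[-0.001,0.0007,-0.078],"spin":0},{"hand":1,"travel":[-0.001,0.0007,-0.081],"spin":0},{"hand":1,"travel":[-0.001,0.0007,-0.084],"spin":0},{"hand":1,"travel":[-0.001,0.0007,-0.087],"spin":0},{"hand":1,"travel":[-0.001,0.0007,-0.09],"spin":0}]' |tail -1; python3 st.py
python3 -m handwheel '[{"hand":1,"travel":[0,0,-0.001],"spin":0},{"hand":1,"travel":[0,0,-0.002],"spin":0},{"hand":1,"travel":[0,0,-0.003],"spin":0},{"hand":1,"travel":[0,0,-0.004],"spin":0},{"hand":1,"travel":[0,0,-0.004],"spin":0},{"hand":1,"travel":[0,0,-0.004],"spin":0},{"hand":1,"travel":[0,0,-0.004],"spin":0},{"hand":1,"travel":[0,0,-0.004],"spin":0},{"hand":1,"travel":[0,0,-0.004],"spin":0},{"hand":1,"travel":[0,0,-0.004],"spin":0}]' |tail -1; python3 st.py
```

```text
grasp_force: 134.2
pos [0.5992 0.1758 0.1324] F [1.  0.3 8.7] Tz -0.009 phi -78.5 j6 89.9
grasp_force: 133.3
pos [0.5991 0.1757 0.1271] F [ 5.7  1.8 -0.8] Tz 0.021 phi -78.5 j6 89.9
```

```bash

python3 -m handwheel '[{"hand":1,"travel":[0.001,0,-0.002],"spin":0},{"hand":1,"travel":[0.001,0,-0.004],"spin":0},{"hand":1,"travel":[0.001,0,-0.006],"spin":0},{"hand":1,"travel":[0.001,0,-0.008],"spin":0},{"hand":1,"travel":[0.001,0,-0.01],"spin":0},{"hand":1,"travel":[0.001,0,-0.012],"spin":0},{"hand":1,"travel":[0.001,0,-0.014],"spin":0},{"hand":1,"travel":[0.001,0,-0.015],"spin":0},{"hand":1,"travel":[0.001,0,-0.015],"spin":0},{"hand":1,"travel":[0.001,0,-0.015],"spin":0}]' |tail -1; python3 st.py
python3 -m handwheel '[{"hand":1,"travel":[0,0,0],"spin":-0.05},{"hand":1,"travel":[0,0,0],"spin":-0.1},{"hand":1,"travel":[0,0,0],"spin":-0.15},{"hand":1,"travel":[0,0,0],"spin":-0.2},{"hand":1,"travel":[0,0,0],"spin":-0.25},{"hand":1,"travel":[0,0,0],"spin":-0.3},{"hand":1,"travel":[0,0,0],"spin":-0.35},{"hand":1,"travel":[0,0,0],"spin":-0.4},{"hand":1,"travel":[0,0,0],"spin":-0.42},{"hand":1,"travel":[0,0,0],"spin":-0.42}]' |tail -1; python3 st.py
```

```text
grasp_force: 133.7
pos [0.5994 0.1757 0.1122] F [3.8 2.4 3.1] Tz -0.002 phi -78.5 j6 89.9
grasp_force: 133.5
pos [0.5997 0.1755 0.1122] F [6.6 2.2 0.8] Tz 0.282 phi -102.5 j6 113.9
```

```bash

python3 -m handwheel '[{"hand":1,"travel":[0,0,0],"spin":-0.03},{"hand":1,"travel":[0,0,0],"spin":-0.06},{"hand":1,"travel":[0,0,0],"spin":-0.09},{"hand":1,"travel":[0,0,0],"spin":-0.12},{"hand":1,"travel":[0,0,0],"spin":-0.15},{"hand":1,"travel":[0,0,0],"spin":-0.18},{"hand":1,"travel":[0,0,0],"spin":-0.2},{"hand":1,"travel":[0,0,0],"spin":-0.2},{"hand":1,"travel":[0,0,0],"spin":-0.2},{"hand":1,"travel":[0,0,0],"spin":-0.2}]' |tail -1; python3 st.py
python3 -m handwheel '[{"hand":1,"travel":[0,0,0],"spin":-0.02},{"hand":1,"travel":[0,0,0],"spin":-0.04},{"hand":1,"travel":[0,0,0],"spin":-0.06},{"hand":1,"travel":[0,0,0],"spin":-0.06},{"hand":1,"travel":[0,0,0],"spin":-0.06},{"hand":1,"travel":[0,0,0],"spin":-0.06},{"hand":1,"travel":[0,0,0],"spin":-0.06},{"hand":1,"travel":[0,0,0],"spin":-0.06},{"hand":1,"travel":[0,0,0],"spin":-0.06},{"hand":1,"travel":[0,0,0],"spin":-0.06}]' |tail -1; python3 st.py
```

```text
grasp_force: 133.6
pos [0.5997 0.1753 0.1122] F [4.6 2.1 1.8] Tz 0.577 phi -113.9 j6 125.3
grasp_force: 133.6
pos [0.5996 0.1752 0.1121] F [5.  1.1 2.7] Tz 0.516 phi -117.3 j6 128.8
```

```bash

python3 -m handwheel '[{"hand":1,"travel":[0,0,0.005],"spin":0.01},{"hand":1,"travel":[0,0,0.01],"spin":0.01},{"hand":1,"travel":[0,0,0.015],"spin":0.01},{"hand":1,"travel":[0,0,0.02],"spin":0.01},{"hand":1,"travel":[0,0,0.025],"spin":0.01},{"hand":1,"travel":[0,0,0.03],"spin":0.01},{"hand":1,"travel":[0,0,0.06],"spin":0.01},{"hand":1,"travel":[0,0,0.1],"spin":0.01},{"hand":1,"travel":[0,0,0.11],"spin":0.01},{"hand":1,"travel":[-0.03,-0.04,0.11],"spin":0.01}]' |tail -1; python3 st.py
python3 -m handwheel '[{"hand":1,"travel":[-0.03,-0.055,0],"spin":0},{"hand":1,"travel":[-0.06,-0.11,0],"spin":0},{"hand":1,"travel":[-0.06,-0.165,0],"spin":0},{"hand":1,"travel":[-0.06,-0.22,0],"spin":0},{"hand":1,"travel":[-0.06,-0.275,0],"spin":0},{"hand":1,"travel":[-0.06,-0.33,0],"spin":0},{"hand":1,"travel":[-0.06,-0.385,0],"spin":0},{"hand":1,"travel":[-0.06,-0.44,0],"spin":0},{"hand":1,"travel":[-0.06,-0.495,0],"spin":0},{"hand":1,"travel":[-0.062,-0.53,0],"spin":0}]' |tail -1; python3 st.py
python3 rect.py pics/rect3.png
```

```text
grasp_force: 126.3
pos [0.5682 0.1358 0.2206] F [ 0.  -1.6 -3.8] Tz 0.042 phi -116.7 j6 124.9
grasp_force: 126.3
pos [ 0.5044 -0.396   0.2182] F [ 0.4 -0.1 -2.9] Tz 0.052 phi -117.0 j6 74.1
top 0.1753 A 10450 vertex mod60 (30=tight) 32.226953399667444
top -0.164 A 15562 vertex mod60 (30=tight) 37.972314004922424
scene 0.1753 A 9195 vertex mod60 (30=tight) 31.933251662561222
scene -0.164 A 9199 vertex mod60 (30=tight) 32.07225410318348
```

View pics/rect3.png

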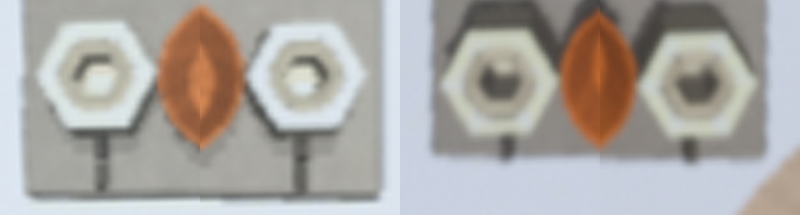

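Both pointers, (100,147) and (302,147), now line up with their marks and both heads read about 32° (30° is tight), so both screws are tight. Now the key goes into the stand.

```bash

python3 -m handwheel '[{"hand":1,"travel":[0.002,0.002,0],"spin":0},{"hand":1,"travel":[0.002,0.002,-0.03],"spin":0},{"hand":1,"travel":[0.002,0.002,-0.05],"spin":0},{"hand":1,"travel":[0.002,0.002,-0.06],"spin":0},{"hand":1,"travel":[0.002,0.002,-0.07],"spin":0},{"hand":1,"travel":[0.002,0.002,-0.08],"spin":0},{"hand":1,"travel":[0.002,0.002,-0.09],"spin":0},{"hand":1,"travel":[0.002,0.002,-0.1],"spin":0},{"hand":1,"travel":[0.002,0.002,-0.108],"spin":0},{"hand":1,"travel":[0.002,0.002,-0.113],"spin":0}]' |tail -1; python3 st.py
```

```text
grasp_force: 166.6
pos [ 0.532  -0.4063  0.1532] F [  1.9  16.7 118.1] Tz 0.058 phi -117.0 j6 74.5
```

```bash

python3 -m handwheel '[{"hand":1,"travel":[0,0,0.04],"spin":0},{"hand":1,"travel":[0,0,0.08],"spin":0},{"hand":1,"travel":[0,0,0.113],"spin":0},{"hand":1,"travel":[0,0,0.113],"spin":0},{"hand":1,"travel":[0,0,0.113],"spin":0},{"hand":1,"travel":[0,0,0.113],"spin":0},{"hand":1,"travel":[0,0,0.113],"spin":0},{"hand":1,"travel":[0,0,0.113],"spin":0},{"hand":1,"travel":[0,0,0.113],"spin":0},{"hand":1,"travel":[0,0,0.113],"spin":0}]'; python3 st.py
python3 - <<'E'
from h import *
np.set_printoptions(precision=4,suppress=True)
o=r.observe();p=o['ee_pos'];print(o["opening"])
for n in("scene","top"):
    c=cam(n);H=cv2.cvtColor(c[0],cv2.COLOR_BGR2HSV).astype(int)
    print(n,[proj(c,p+[0,0,z]).round(1).tolist() for z in(-.036,-.06,-.0915)])
    u,v=proj(c,p+[0,0,-.075]).astype(int)
    for vv in range(v-4,v+16,2):print(vv,u-14,H[vv,u-14:u+14,2].tolist())
    x0,y0,x1,y1=(115,205,178,262) if n=="scene" else (440,218,490,268)
    m=np.zeros(H.shape[:2],bool);m[y0:y1,x0:x1]=True
    for b in blobs(m&(H[...,1]>55)&(H[...,2]>85),150):
        print("stand",cv2.contourArea(b),[ray(c,q,.065)[:2].round(4).tolist() for q in cv2.boxPoints(cv2.minAreaRect(b))])
E
```

```text
time: 69.65
ee_pos: [0.5085, -0.3927, 0.2214]
eef_rot: [[0.892, -0.452, 0.0], [-0.452, -0.892, -0.0], [0.0, -0.0, -1.0]]
contact_force: [0.6, -0.3, -3.2]
opening: 0.354
grasp_force: 150.5
pos [ 0.5085 -0.3927  0.2214] F [ 0.6 -0.3 -3.2] Tz -0.04 phi -116.9 j6 74.4
0.3540402454444399
scene [[129.1, 195.1], [132.4, 203.1], [136.6, 213.2]]
203 120 [170, 170, 170, 171, 170, 171, 170, 170, 169, 170, 170, 170, 170, 170, 170, 170, 170, 164, 150, 124, 97, 83, 80, 81, 82, 81, 81, 80]
205 120 [171, 171, 170, 171, 171, 171, 171, 171, 171, 170, 170, 170, 170, 170, 171, 170, 170, 170, 169, 165, 149, 123, 98, 87, 85, 83, 82, 85]
207 120 [170, 170, 170, 171, 170, 170, 170, 170, 170, 170, 170, 171, 170, 170, 171, 170, 170, 170, 170, 168, 164, 158, 150, 140, 128, 115, 111, 128]
209 120 [170, 170, 171, 171, 171, 171, 171, 170, 170, 169, 170, 170, 170, 170, 171, 169, 170, 170, 167, 162, 162, 162, 162, 162, 161, 159, 158, 160]
211 120 [171, 171, 170, 171, 170, 171, 170, 170, 170, 171, 170, 171, 170, 171, 169, 169, 171, 170, 169, 165, 161, 161, 161, 162, 161, 163, 162, 162]
213 120 [171, 171, 170, 170, 1
[... 1566 characters left out ...]
 90, 96, 98, 99, 99, 101, 101, 101]
244 458 [74, 77, 77, 78, 78, 80, 82, 86, 86, 87, 89, 88, 90, 84, 77, 68, 64, 65, 63, 62, 67, 72, 84, 93, 97, 102, 101, 101]
246 458 [79, 81, 84, 86, 85, 86, 88, 89, 90, 92, 92, 93, 91, 91, 92, 92, 88, 77, 69, 66, 63, 66, 65, 67, 72, 89, 98, 102]
248 458 [84, 86, 87, 90, 89, 90, 92, 94, 94, 93, 93, 94, 95, 95, 97, 94, 100, 96, 95, 88, 80, 70, 64, 64, 64, 65, 68, 83]
250 458 [89, 90, 92, 90, 92, 92, 92, 94, 94, 96, 96, 97, 97, 97, 97, 95, 99, 97, 98, 96, 100, 98, 88, 75, 67, 68, 68, 67]
stand 785.5 [[0.443, -0.3304], [0.5027, -0.331], [0.5051, -0.4524], [0.4453, -0.4511]]
stand 344.5 [[0.5135, -0.3708], [0.5795, -0.3953], [0.5507, -0.4769], [0.4851, -0.452]]
```

The key caught the block's edge and pivoted in the grip. I'll measure the tilt.

```bash
cat > tilt.py <<'E'
from h import *
np.set_printoptions(precision=4,suppress=True)
o=r.observe();p=o['ee_pos'];R=o['eef_rot'];a=R[:,1]
g=np.mean([cam("scene")[0].astype(np.float32) for _ in range(3)],0).astype(np.uint8);c=cam("scene")
V=g.max(2)
u0,v0=proj(c,p+[0,0,-.05]).astype(int)
m=np.zeros(V.shape,bool);m[v0-30:v0+45,max(u0-35,0):u0+40]=True
S=g.max(2).astype(int)-g.min(2)
d=m&(V<125)&(S<28)
b=max(blobs(d,50),key=cv2.contourArea)
M=np.zeros(V.shape,np.uint8);cv2.drawContours(M,[b],-1,1,-1)
C=-c[2][:3,:3].T@c[2][:3,3]
def onplane(uv):
    q=ray(c,uv,0.);dd=q-C;return C+dd*(a@(p-C))/(a@dd)
k=np.cross(a,[0,0,1]);k/=np.linalg.norm(k)
print("k",k,"a",a)
for v in range(v0-16,v0+45):
    xs=np.nonzero(M[v])[0]
    if len(xs):
        w=onplane(((xs[0]+xs[-1])/2,v));print(v,xs[0],xs[-1],len(xs),"along k mm",(1e3*(w-p)@k).round(1),"dz",(1e3*(w[2]-p[2])).round(1))
E
python3 tilt.py
```

```text
k [-0.8919  0.4522  0.    ] a [-0.4522 -0.8919  0.    ]
183 112 142 31 along k mm 5.9 dz -7.2
184 113 142 30 along k mm 6.1 dz -10.2
185 114 143 30 along k mm 7.3 dz -14.2
186 115 143 29 along k mm 7.5 dz -17.3
187 116 144 29 along k mm 8.8 dz -21.3
188 117 144 28 along k mm 8.9 dz -24.4
189 118 144 27 along k mm 9.1 dz -27.5
190 119 144 26 along k mm 9.3 dz -30.6
191 120 144 25 along k mm 9.5 dz -33.7
192 121 143 23 along k mm 8.7 dz -35.8
193 122 143 22 along k mm 8.9 dz -38.9
194 123 144 22 along k mm 10.1 dz -43.2
195 123 145 23 along k mm 10.3 dz -46.3
196 124 146 23 along k mm 11.6 dz -50.6
197 124 147 24 along k mm 11.8 dz -53.8
198 126 148 23 along k mm 14.2 dz -59.3
199 127 149 23 along k mm 15.4 dz -63.7
200 129 149 21 along k mm 16.8 dz -68.1
201 137 150 14 along k mm 25.8 dz -80.6
202 138 150 13 along k mm 26.1 dz -84.0
203 140 150 11 along k mm 27.4 dz -88.6
204 140 150 11 along k mm 26.6 dz -90.8
205 141 149 9 along k mm 25.7 dz -93.1
206 143 148 6 along k mm 25.9 dz -96.5
207 145 146 2 along k mm 25.1 dz -98.8
```

The tip is about 27 mm along k=(-0.89,0.45), so the key is tilted about 17° about the closing axis. I'll put the tip into the hole mouth, ease the grip, and swing the hand back over the tip to straighten it.

```bash

python3 -m handwheel '[{"hand":1,"travel":[0.011,-0.007,0],"spin":0},{"hand":1,"travel":[0.0211,-0.014,0],"spin":0},{"hand":1,"travel":[0.0211,-0.014,-0.02],"spin":0},{"hand":1,"travel":[0.0211,-0.014,-0.04],"spin":0},{"hand":1,"travel":[0.0211,-0.014,-0.055],"spin":0},{"hand":1,"travel":[0.0211,-0.014,-0.06],"spin":0},{"hand":1,"travel":[0.0211,-0.014,-0.063],"spin":0},{"hand":1,"travel":[0.0211,-0.014,-0.066],"spin":0},{"hand":1,"travel":[0.0211,-0.014,-0.069],"spin":0},{"hand":1,"travel":[0.0211,-0.014,-0.071],"spin":0}]' |tail -1; python3 st.py; python3 tilt.py | tail -8
```

```text
grasp_force: 150.5
pos [ 0.5296 -0.4068  0.1505] F [-0.2  0.3 -2.8] Tz -0.02 phi -116.9 j6 74.8
229 127 149 23 along k mm 15.6 dz -64.0
230 128 150 23 along k mm 16.9 dz -68.8
231 137 150 14 along k mm 26.0 dz -82.8
232 138 150 13 along k mm 26.1 dz -86.5
233 138 150 13 along k mm 25.2 dz -88.9
234 138 149 12 along k mm 23.1 dz -90.0
235 139 148 10 along k mm 22.2 dz -92.4
236 141 147 7 along k mm 22.3 dz -96.2
```

```bash

python3 -m handwheel '[{"hand":1,"travel":[0,0,-0.002],"spin":0},{"hand":1,"travel":[0,0,-0.004],"spin":0},{"hand":1,"travel":[0,0,-0.006],"spin":0},{"hand":1,"travel":[0,0,-0.008],"spin":0},{"hand":1,"travel":[0,0,-0.008],"spin":0},{"hand":1,"travel":[0,0,-0.008],"spin":0},{"hand":1,"travel":[0,0,-0.008],"spin":0},{"hand":1,"travel":[0,0,-0.008],"spin":0},{"hand":1,"travel":[0,0,-0.008],"spin":0},{"hand":1,"travel":[0,0,-0.008],"spin":0}]' |tail -1; python3 st.py; python3 tilt.py | tail -6
```

```text
grasp_force: 150.6
pos [ 0.5294 -0.4067  0.1422] F [-1.9 -0.2 -3.3] Tz -0.009 phi -116.9 j6 74.8
232 128 150 23 along k mm 14.7 dz -65.2
233 130 150 21 along k mm 16.0 dz -70.1
234 137 149 13 along k mm 21.7 dz -80.4
235 138 148 11 along k mm 20.8 dz -82.8
236 140 147 8 along k mm 21.0 dz -86.5
237 142 144 3 along k mm 18.9 dz -87.6
```

```bash

python3 -m handwheel '[{"hand":1,"travel":[0,0,-0.002],"spin":0},{"hand":1,"travel":[0,0,-0.004],"spin":0},{"hand":1,"travel":[0,0,-0.004],"spin":0},{"hand":1,"travel":[-0.004,0.002,-0.004],"spin":0},{"hand":1,"travel":[-0.008,0.004,-0.003],"spin":0},{"hand":1,"travel":[-0.012,0.006,-0.002],"spin":0},{"hand":1,"travel":[-0.016,0.008,-0.002],"spin":0},{"hand":1,"travel":[-0.02,0.01,-0.001],"spin":0},{"hand":1,"travel":[-0.024,0.012,-0.001],"spin":0},{"hand":1,"travel":[-0.027,0.0136,0],"spin":0}]' 30 ; python3 st.py; python3 tilt.py | awk '$1>205'
```

```text
time: 74.1
ee_pos: [0.5064, -0.3949, 0.1443]
eef_rot: [[0.892, -0.453, 0.012], [-0.453, -0.892, -0.007], [0.014, 0.001, -1.0]]
contact_force: [7.1, -5.5, -6.6]
opening: 0.349
grasp_force: 147.1
pos [ 0.5064 -0.3949  0.1443] F [ 7.1 -5.5 -6.6] Tz -0.002 phi -116.9 j6 74.0
k [-0.8916  0.4528  0.    ] a [-0.4528 -0.8916  0.0005]
207 123 149 27 along k mm 5.3 dz -3.2
208 123 148 26 along k mm 3.3 dz -4.2
209 124 147 24 along k mm 2.4 dz -6.4
210 124 148 25 along k mm 2.6 dz -9.8
211 125 148 24 along k mm 2.8 dz -13.1
212 125 148 24 along k mm 1.9 dz -15.4
213 126 149 24 along k mm 3.2 dz -19.9
214 126 150 25 along k mm 3.4 dz -23.4
215 127 150 24 along k mm 3.5 dz -26.8
216 128 149 22 along k mm 2.6 dz -29.1
217 128 149 22 along k mm 1.7 dz -31.3
218 128 149 22 along k mm 0.8 dz -33.6
219 129 149 21 along k mm 1.0 dz -37.1
220 130 148 19 along k mm 0.1 dz -39.4
221 130 148 19 along k mm -0.8 dz -41.7
222 131 147 17 along k mm -1.8 dz -44.0
223 131 148 18 along k mm -1.6 dz -47.5
224 132 148 17 along k mm -1.4 dz -51.1
225 133 149 17 along k mm -0.1 dz -55.9
226 134 150 17 along k mm 1.2 dz -60.8
227 137 150 14 along k mm 3.6 dz -67.0
228 139 151 13 along k mm 6.1 dz -73.3
229 139 151 13 along k mm 5.1 dz -75.7
230 139 151 13 along k mm 4.2 dz -78.1
231 138 151 14 along k mm 2.1 dz -79.1
232 138 150 13 along k mm 0.1 dz -80.2
233 138 150 13 along k mm -0.9 dz -82.6
234 139 149 11 along k mm -1.8 dz -85.1
235 139 147 9 along k mm -5.0 dz -84.8
236 145 146 2 along k mm -0.3 dz -93.9
```

Nearly upright. Lowering gently.

```bash

python3 -m handwheel '[{"hand":1,"travel":[0,0,-0.002],"spin":0},{"hand":1,"travel":[0,0,-0.004],"spin":0},{"hand":1,"travel":[0,0,-0.006],"spin":0},{"hand":1,"travel":[0,0,-0.008],"spin":0},{"hand":1,"travel":[0,0,-0.01],"spin":0},{"hand":1,"travel":[0,0,-0.012],"spin":0},{"hand":1,"travel":[0,0,-0.014],"spin":0},{"hand":1,"travel":[0,0,-0.016],"spin":0},{"hand":1,"travel":[0,0,-0.018],"spin":0},{"hand":1,"travel":[0,0,-0.02],"spin":0}]'|tail -1; python3 st.py
```

```text
grasp_force: 147.5
pos [ 0.5063 -0.3956  0.126 ] F [ 5.5 -5.2  1. ] Tz 0.043 phi -116.9 j6 74.0
```

```bash

python3 -m handwheel '[{"hand":1,"travel":[0.001,0,-0.002],"spin":0},{"hand":1,"travel":[0.001,0,-0.004],"spin":0},{"hand":1,"travel":[0.001,0,-0.006],"spin":0},{"hand":1,"travel":[0.001,0,-0.008],"spin":0},{"hand":1,"travel":[0.001,0,-0.01],"spin":0},{"hand":1,"travel":[0.001,0,-0.012],"spin":0},{"hand":1,"travel":[0.001,0,-0.014],"spin":0},{"hand":1,"travel":[0.001,0,-0.016],"spin":0},{"hand":1,"travel":[0.001,0,-0.018],"spin":0},{"hand":1,"travel":[0.001,0,-0.02],"spin":0}]'|tail -1; python3 st.py
```

```text
grasp_force: 147.6
pos [ 0.507  -0.3953  0.1056] F [ 5.1 -5.   0.5] Tz -0.035 phi -116.9 j6 74.1
```

```bash

python3 -m handwheel '[{"hand":1,"travel":[0,0,-0.001],"spin":0},{"hand":1,"travel":[0,0,-0.002],"spin":0},{"hand":1,"travel":[0,0,-0.003],"spin":0},{"hand":1,"travel":[0,0,-0.004],"spin":0},{"hand":1,"travel":[0,0,-0.004],"spin":0},{"hand":1,"travel":[0,0,-0.004],"spin":0},{"hand":0,"travel":[0,0,-0.004],"spin":0},{"hand":-1,"travel":[0,0,-0.004],"spin":0},{"hand":-1,"travel":[0,0,-0.004],"spin":0},{"hand":-1,"travel":[0,0,-0.004],"spin":0}]'; python3 st.py
python3 -m handwheel '[{"hand":-1,"travel":[0,0,0],"spin":0},{"hand":-1,"travel":[0,0,0],"spin":0},{"hand":-1,"travel":[0,0,0.03],"spin":0},{"hand":-1,"travel":[0,0,0.08],"spin":0},{"hand":-1,"travel":[0,0,0.13],"spin":0},{"hand":-1,"travel":[0,0.06,0.15],"spin":0},{"hand":-1,"travel":[0,0.12,0.15],"spin":0},{"hand":-1,"travel":[0,0.18,0.15],"spin":0},{"hand":-1,"travel":[0,0.24,0.15],"spin":0},{"hand":-1,"travel":[0,0.3,0.15],"spin":0}]' 60|head -2; python3 st.py
python3 - <<'E'
from h import *
np.set_printoptions(precision=4,suppress=True)
for n,(x0,y0,x1,y1) in(("top",(450,222,488,260)),("scene",(120,195,168,245))):
    c=cam(n);H=cv2.cvtColor(c[0],cv2.COLOR_BGR2HSV).astype(int)
    m=np.zeros(H.shape[:2],bool);m[y0:y1,x0:x1]=True
    for b in blobs(m&(H[...,2]<85)&(H[...,1]<60),80):
        print(n,cv2.contourArea(b),cv2.boundingRect(b),cv2.approxPolyDP(cv2.convexHull(b),1.2,True)[:,0].tolist())
    for nm,q in(("flange",(.0,.0,.071)),("top",(0,0,.117))):print(nm,proj(c,np.array([.5057,-.3945,0])+q))
t=cam("top");s=cam("scene")
E
```

```text
time: 78.05
ee_pos: [0.5032, -0.3927, 0.0977]
eef_rot: [[0.892, -0.452, -0.001], [-0.452, -0.892, 0.001], [-0.001, -0.001, -1.0]]
contact_force: [0.0, 0.2, 0.1]
opening: 0.998
grasp_force: 0.0
pos [ 0.5032 -0.3927  0.0977] F [0.  0.2 0.1] Tz -0.018 phi -116.9 j6 74.1
time: 79.3
ee_pos: [0.5032, -0.0913, 0.2486]
pos [ 0.5032 -0.0913  0.2486] F [0.5 0.3 0.4] Tz -0.004 phi -116.9 j6 100.6
top 223.0 (458, 232, 21, 19) [[468, 232], [478, 237], [474, 246], [469, 250], [460, 246], [458, 243], [460, 237]]
flange [466.1736 241.944 ]
top [470.634  239.1189]
scene 434.5 (130, 210, 25, 29) [[138, 210], [144, 212], [150, 218], [154, 232], [149, 237], [146, 238], [139, 236], [132, 224], [130, 218]]
flange [143.452  229.7683]
top [137.739 216.072]
```

The handle outline in both views matches the original seated pose. Next, the bottles.

```bash
cat > bot.py <<'E'
from h import *
np.set_printoptions(precision=4,suppress=True)
for n in("top","scene"):
    c=cam(n);H=cv2.cvtColor(c[0],cv2.COLOR_BGR2HSV).astype(int);x=H[...,0]
    m=(H[...,1]>45)&(x<18)&(x>2)&(H[...,2]<150)
    m=cv2.morphologyEx(m.astype(np.uint8),cv2.MORPH_OPEN,np.ones((3,3)))
    for b in blobs(m,150):
        w=ray(c,cen(b),.035)
        if not(.3<w[0]<.9 and .2<w[1]<.6):continue
        (u,v),rad=cv2.minEnclosingCircle(b);bx=cv2.boundingRect(b)
        print(n,"A",cv2.contourArea(b),"box",bx,"circ",round(u,1),round(v,1),round(rad,1),"mid z.027",ray(c,(u,v),.027),"cen z.04",ray(c,cen(b),.04))
E
python3 bot.py
python3 - <<'E'
from h import *
import cv2
for n,(x0,y0,x1,y1),c in(("top",(450,222,488,260),0),("scene",(120,195,168,245),0)):
    for src in(cv2.imread(f"pics/{n}0.png"),cam(n)[0]):
        H=cv2.cvtColor(src,cv2.COLOR_BGR2HSV).astype(int);m=np.zeros(H.shape[:2],bool);m[y0:y1,x0:x1]=True
        b=max(blobs(m&(H[...,2]<85)&(H[...,1]<60),80),key=cv2.contourArea);print(n,cen(b),cv2.contourArea(b),cv2.minEnclosingCircle(b))
E
```

```text
top A 318.5 box (160, 249, 26, 26) circ 172.3 261.0 13.3 mid z.027 [0.4495 0.3378 0.027 ] cen z.04 [0.4444 0.3278 0.04  ]
top A 319.0 box (154, 201, 26, 26) circ 166.7 213.8 13.2 mid z.027 [0.5702 0.3589 0.027 ] cen z.04 [0.5643 0.3499 0.04  ]
scene A 708.5 box (490, 260, 33, 33) circ 506.4 275.6 17.1 mid z.027 [0.5696 0.3626 0.027 ] cen z.04 [0.581  0.3574 0.04  ]
scene A 482.5 box (472, 216, 31, 27) circ 486.7 228.6 15.4 mid z.027 [0.4483 0.3407 0.027 ] cen z.04 [0.463  0.3348 0.04  ]
top [468.58526316 241.07438596] 237.5 ((469.0, 241.0), 10.440406799316406)
top [467.83710407 240.82956259] 221.0 ((468.0, 240.0), 10.440406799316406)
scene [141.30826786 224.53310887] 445.5 ((141.5, 224.0), 14.705541610717773)
scene [142.34806202 224.30426357] 430.0 ((142.9130401611328, 223.7391357421875), 14.591248512268066)
```

Two bottles, P at (0.449,0.339) and Q at (0.570,0.3605), and the two views agree within 4 mm. Taking Q first.

```bash

python3 -m handwheel '[{"hand":-1,"travel":[0.008,0.055,0],"spin":0.17},{"hand":-1,"travel":[0.016,0.11,0],"spin":0.34},{"hand":-1,"travel":[0.024,0.165,0],"spin":0.51},{"hand":-1,"travel":[0.033,0.22,0],"spin":0.68},{"hand":-1,"travel":[0.041,0.275,0],"spin":0.85},{"hand":-1,"travel":[0.05,0.33,0],"spin":1.02},{"hand":-1,"travel":[0.06,0.385,0],"spin":1.19},{"hand":-1,"travel":[0.067,0.43,0],"spin":1.36},{"hand":-1,"travel":[0.067,0.4518,0],"spin":1.53},{"hand":-1,"travel":[0.067,0.4518,0],"spin":1.7}]' 50|tail -1; 
python3 -m handwheel '[{"hand":-1,"travel":[0,0,0],"spin":0.17},{"hand":-1,"travel":[0,0,-0.02],"spin":0.34},{"hand":-1,"travel":[0,0,-0.06],"spin":0.34},{"hand":-1,"travel":[0,0,-0.06],"spin":0.34},{"hand":-1,"travel":[0,0,-0.06],"spin":0.34},{"hand":-1,"travel":[0,0,-0.06],"spin":0.34},{"hand":-1,"travel":[0,0,-0.06],"spin":0.34},{"hand":-1,"travel":[0,0,-0.06],"spin":0.34},{"hand":-1,"travel":[0,0,-0.06],"spin":0.34},{"hand":-1,"travel":[0,0,-0.06],"spin":0.34}]'|tail -1; python3 st.py; python3 bot.py
```

```text
grasp_force: 0.0
grasp_force: 0.0
pos [0.5705 0.3587 0.1883] F [-0.4 -0.2  0. ] Tz -0.021 phi 0.0 j6 27.6
top A 203.0 box (163, 201, 17, 25) circ 167.5 213.0 12.8 mid z.027 [0.5723 0.3569 0.027 ] cen z.04 [0.5737 0.3413 0.04  ]
scene A 1003.0 box (489, 252, 35, 42) circ 507.6 272.0 21.2 mid z.027 [0.5607 0.3667 0.027 ] cen z.04 [0.5743 0.3601 0.04  ]
scene A 789.0 box (471, 207, 32, 38) circ 487.9 224.8 19.6 mid z.027 [0.4375 0.3449 0.027 ] cen z.04 [0.4541 0.3388 0.04  ]
```

```bash

python3 -m handwheel '[{"hand":-1,"travel":[0,0.0015,-0.04],"spin":0},{"hand":-1,"travel":[0,0.0015,-0.08],"spin":0},{"hand":-1,"travel":[0,0.0015,-0.1],"spin":0},{"hand":-1,"travel":[0,0.0015,-0.112],"spin":0},{"hand":-1,"travel":[0,0.0015,-0.112],"spin":0},{"hand":1,"travel":[0,0.0015,-0.112],"spin":0},{"hand":1,"travel":[0,0.0015,-0.112],"spin":0},{"hand":1,"travel":[0,0.0015,-0.112],"spin":0},{"hand":1,"travel":[0,0.0015,-0.112],"spin":0},{"hand":1,"travel":[0,0.0015,-0.112],"spin":0}]' 50; python3 st.py
python3 -m handwheel '[{"hand":1,"travel":[0,0,0],"spin":0},{"hand":1,"travel":[0,0,0],"spin":0},{"hand":1,"travel":[0,0,0],"spin":0},{"hand":1,"travel":[0,0,0.03],"spin":0},{"hand":1,"travel":[0,0,0.07],"spin":0},{"hand":1,"travel":[0,0,0.11],"spin":0},{"hand":1,"travel":[0.01,-0.05,0.11],"spin":0},{"hand":1,"travel":[0.02,-0.1,0.11],"spin":0},{"hand":1,"travel":[0.0275,-0.15,0.11],"spin":0},{"hand":1,"travel":[0.0275,-0.2,0.11],"spin":0}]'; python3 st.py
```

```text
time: 83.55
ee_pos: [0.571, 0.3606, 0.0775]
eef_rot: [[-0.0, 1.0, 0.001], [1.0, 0.0, 0.001], [0.001, 0.001, -1.0]]
contact_force: [-3.0, -0.5, 5.5]
opening: 0.362
grasp_force: 49.9
pos [0.571  0.3606 0.0775] F [-3.  -0.5  5.5] Tz 0.002 phi 0.0 j6 27.7
time: 84.8
ee_pos: [0.5974, 0.1583, 0.1845]
eef_rot: [[0.0, 1.0, -0.002], [1.0, -0.0, -0.001], [-0.001, -0.002, -1.0]]
contact_force: [0.2, -0.8, -2.5]
opening: 0.36
grasp_force: 50.2
pos [0.5974 0.1583 0.1845] F [ 0.2 -0.8 -2.5] Tz 0.059 phi -0.0 j6 9.9
```

```bash

python3 -m handwheel '[{"hand":1,"travel":[0,-0.03,0],"spin":0},{"hand":1,"travel":[0,-0.0535,0],"spin":0},{"hand":1,"travel":[0,-0.0535,0],"spin":0},{"hand":1,"travel":[0,-0.0535,-0.02],"spin":0},{"hand":1,"travel":[0,-0.0535,-0.04],"spin":0},{"hand":1,"travel":[0,-0.0535,-0.06],"spin":0},{"hand":1,"travel":[0,-0.0535,-0.07],"spin":0},{"hand":1,"travel":[0,-0.0535,-0.075],"spin":0},{"hand":1,"travel":[0,-0.0535,-0.08],"spin":0},{"hand":1,"travel":[0,-0.0535,-0.08],"spin":0}]'; python3 st.py
```

```text
time: 86.05
ee_pos: [0.5982, 0.1067, 0.1065]
eef_rot: [[0.0, 1.0, 0.0], [1.0, -0.0, 0.0], [0.0, 0.0, -1.0]]
contact_force: [-0.9, 0.6, -3.4]
opening: 0.362
grasp_force: 50.2
pos [0.5982 0.1067 0.1065] F [-0.9  0.6 -3.4] Tz 0.015 phi -0.0 j6 5.1
```

```bash

python3 -m handwheel '[{"hand":1,"travel":[0,-0.001,-0.002],"spin":0},{"hand":1,"travel":[0,-0.001,-0.004],"spin":0},{"hand":1,"travel":[0,-0.001,-0.006],"spin":0},{"hand":1,"travel":[0,-0.001,-0.007],"spin":0},{"hand":1,"travel":[0,-0.001,-0.008],"spin":0},{"hand":1,"travel":[0,-0.001,-0.008],"spin":0},{"hand":1,"travel":[0,-0.001,-0.008],"spin":0},{"hand":1,"travel":[0,-0.001,-0.008],"spin":0},{"hand":1,"travel":[0,-0.001,-0.008],"spin":0},{"hand":1,"travel":[0,-0.001,-0.008],"spin":0}]'|tail -1; python3 st.py
```

```text
grasp_force: 51.4
pos [0.5983 0.1057 0.1005] F [-5.8 -1.1  8.9] Tz -0.009 phi 0.0 j6 5.0
```

Contact is at the seated height. Releasing, then on to P.

```bash

python3 -m handwheel '[{"hand":0.0,"travel":[0,0,0.001],"spin":0},{"hand":-0.5,"travel":[0,0,0.001],"spin":0},{"hand":-1,"travel":[0,0,0.001],"spin":0},{"hand":-1,"travel":[0,0,0.001],"spin":0},{"hand":-1,"travel":[0,0,0.001],"spin":0},{"hand":-1,"travel":[0,0,0.03],"spin":0},{"hand":-1,"travel":[0,0,0.06],"spin":0},{"hand":-1,"travel":[0,0,0.09],"spin":0},{"hand":-1,"travel":[-0.03,0.05,0.09],"spin":0},{"hand":-1,"travel":[-0.06,0.1,0.09],"spin":0}]'|tail -1
python3 -m handwheel '[{"hand":-1,"travel":[-0.03,0.05,0],"spin":0},{"hand":-1,"travel":[-0.06,0.1,0],"spin":0},{"hand":-1,"travel":[-0.0893,0.1335,0],"spin":0},{"hand":-1,"travel":[-0.0893,0.1335,0],"spin":0},{"hand":-1,"travel":[-0.0893,0.1335,0],"spin":0},{"hand":-1,"travel":[-0.0893,0.1335,0],"spin":0},{"hand":-1,"travel":[-0.0893,0.1335,0],"spin":0},{"hand":-1,"travel":[-0.0893,0.1335,0],"spin":0},{"hand":-1,"travel":[-0.0893,0.1335,0],"spin":0},{"hand":-1,"travel":[-0.0893,0.1335,0],"spin":0}]'|tail -1; python3 st.py; python3 bot.py
cat > seat.py <<'E'
from h import *
np.set_printoptions(precision=4,suppress=True)
for n,(x0,y0,x1,y1) in(("top",(245,165,330,235)),("scene",(300,230,420,310))):
    c=cam(n);H=cv2.cvtColor(c[0],cv2.COLOR_BGR2HSV).astype(int)
    for y in(.1055,.0055,-.0945):
        u,v=proj(c,(.598,y,.113)).round().astype(int);w=H[v-9:v+10,u-9:u+10]
        print(n,y,"top px",u,v,"hue/sat/val med",np.median(w.reshape(-1,3),0))
        m=np.zeros(H.shape[:2],bool);m[v-22:v+30,u-25:u+26]=True
        for b in blobs(m&(H[...,1]<95)&(H[...,1]>35)&(H[...,0]<20),60):print("   blob",cv2.contourArea(b),cv2.boundingRect(b),cen(b),"z.113",ray(c,cen(b),.113)[:2],"z.05",ray(c,cen(b),.05)[:2])
E
python3 seat.py
```

```text
grasp_force: 0.0
grasp_force: 0.0
pos [0.4488 0.3391 0.1883] F [ 0.5  0.1 -0.9] Tz 0.001 phi -0.0 j6 31.6
top A 254.0 box (167, 248, 19, 25) circ 173.0 260.5 13.0 mid z.027 [0.4507 0.3361 0.027 ] cen z.04 [0.454  0.3236 0.04  ]
scene A 809.0 box (472, 205, 31, 39) circ 487.9 223.9 19.8 mid z.027 [0.4349 0.3453 0.027 ] cen z.04 [0.4515 0.34   0.04  ]
top 0.1055 top px 263 198 hue/sat/val med [ 16.  62. 133.]
   blob 723.5 (251, 189, 32, 31) [266.3718 204.3089] z.113 [0.5819 0.0975] z.05 [0.5951 0.1033]
top 0.0055 top px 305 199 hue/sat/val med [ 12. 113. 149.]
top -0.0945 top px 346 199 hue/sat/val med [ 12. 108. 146.]
scene 0.1055 top px 386 261 hue/sat/val med [ 15.  62. 150.]
   blob 931.5 (363, 255, 41, 36) [384.0916 275.4747] z.113 [0.6317 0.0998] z.05 [0.5913 0.1076]
scene 0.0055 top px 334 259 hue/sat/val med [110.  19. 170.]
scene -0.0945 top px 282 258 hue/sat/val med [110.  19. 170.]
```

P hasn't moved and Q stands in the cup. Grasping P.

```bash

python3 -m handwheel '[{"hand":-1,"travel":[0,0,-0.04],"spin":0},{"hand":-1,"travel":[0,0,-0.08],"spin":0},{"hand":-1,"travel":[0,0,-0.1],"spin":0},{"hand":-1,"travel":[0,0,-0.112],"spin":0},{"hand":-1,"travel":[0,0,-0.112],"spin":0},{"hand":1,"travel":[0,0,-0.112],"spin":0},{"hand":1,"travel":[0,0,-0.112],"spin":0},{"hand":1,"travel":[0,0,-0.112],"spin":0},{"hand":1,"travel":[0,0,-0.112],"spin":0},{"hand":1,"travel":[0,0,-0.112],"spin":0}]' 50; python3 st.py
python3 -m handwheel '[{"hand":1,"travel":[0,0,0],"spin":0},{"hand":1,"travel":[0,0,0],"spin":0},{"hand":1,"travel":[0,0,0],"spin":0},{"hand":1,"travel":[0,0,0.03],"spin":0},{"hand":1,"travel":[0,0,0.07],"spin":0},{"hand":1,"travel":[0,0,0.12],"spin":0},{"hand":1,"travel":[0,-0.05,0.14],"spin":0},{"hand":1,"travel":[0,-0.1,0.14],"spin":0},{"hand":1,"travel":[0.01,-0.15,0.14],"spin":0},{"hand":1,"travel":[0.02,-0.2,0.14],"spin":0}]'
python3 -m handwheel '[{"hand":1,"travel":[0,-0.05,0],"spin":0},{"hand":1,"travel":[0.01,-0.1,0],"spin":0},{"hand":1,"travel":[0.04,-0.1335,0],"spin":0},{"hand":1,"travel":[0.08,-0.1335,0],"spin":0},{"hand":1,"travel":[0.129,-0.1335,0],"spin":0},{"hand":1,"travel":[0.129,-0.1335,0],"spin":0},{"hand":1,"travel":[0.129,-0.1335,-0.03],"spin":0},{"hand":1,"travel":[0.129,-0.1335,-0.06],"spin":0},{"hand":1,"travel":[0.129,-0.1335,-0.08],"spin":0},{"hand":1,"travel":[0.129,-0.1335,-0.1],"spin":0}]'; python3 st.py
```

```text
time: 91.25
ee_pos: [0.4491, 0.3395, 0.0773]
eef_rot: [[-0.0, 1.0, 0.001], [1.0, 0.0, 0.001], [0.001, 0.001, -1.0]]
contact_force: [-1.3, -0.9, 5.9]
opening: 0.36
grasp_force: 49.5
pos [0.4491 0.3395 0.0773] F [-1.3 -0.9  5.9] Tz -0.009 phi 0.0 j6 31.6
time: 92.5
ee_pos: [0.4678, 0.1375, 0.2146]
eef_rot: [[-0.001, 1.0, -0.002], [1.0, 0.001, -0.001], [-0.001, -0.002, -1.0]]
contact_force: [0.6, -0.1, -4.1]
opening: 0.364
grasp_force: 50.6
time: 93.75
ee_pos: [0.5972, 0.0058, 0.1151]
eef_rot: [[-0.0, 1.0, -0.0], [1.0, 0.0, 0.0], [0.0, -0.0, -1.0]]
contact_force: [-0.1, 0.4, -3.4]
opening: 0.36
grasp_force: 51.6
pos [0.5972 0.0058 0.1151] F [-0.1  0.4 -3.4] Tz -0.02 phi 0.0 j6 -4.6
```

```bash

python3 -m handwheel '[{"hand":1,"travel":[0.0005,0,-0.003],"spin":0},{"hand":1,"travel":[0.0005,0,-0.006],"spin":0},{"hand":1,"travel":[0.0005,0,-0.009],"spin":0},{"hand":1,"travel":[0.0005,0,-0.012],"spin":0},{"hand":1,"travel":[0.0005,0,-0.014],"spin":0},{"hand":1,"travel":[0.0005,0,-0.016],"spin":0},{"hand":1,"travel":[0.0005,0,-0.017],"spin":0},{"hand":1,"travel":[0.0005,0,-0.017],"spin":0},{"hand":1,"travel":[0.0005,0,-0.017],"spin":0},{"hand":1,"travel":[0.0005,0,-0.017],"spin":0}]'|tail -1; python3 st.py
```

```text
grasp_force: 52.8
pos [0.5985 0.0058 0.1006] F [-5.   0.6  5.2] Tz -0.085 phi -0.0 j6 -4.6
```

```bash

python3 -m handwheel '[{"hand":0.0,"travel":[0,0,0],"spin":0},{"hand":-0.5,"travel":[0,0,0],"spin":0},{"hand":-1,"travel":[0,0,0],"spin":0},{"hand":-1,"travel":[0,0,0],"spin":0},{"hand":-1,"travel":[0,0,0],"spin":0},{"hand":-1,"travel":[0,0,0.03],"spin":0},{"hand":-1,"travel":[0,0,0.06],"spin":0},{"hand":-1,"travel":[0,0,0.12],"spin":0},{"hand":-1,"travel":[-0.05,0,0.15],"spin":0},{"hand":-1,"travel":[-0.1,0,0.15],"spin":0}]'|tail -1
python3 -m handwheel '[{"hand":-1,"travel":[-0.03,0.06,0],"spin":0},{"hand":-1,"travel":[-0.06,0.12,0],"spin":0},{"hand":-1,"travel":[-0.08,0.18,0],"spin":0},{"hand":-1,"travel":[-0.08,0.24,0],"spin":0},{"hand":-1,"travel":[-0.1,0.3,0],"spin":0},{"hand":-1,"travel":[-0.1,0.36,0],"spin":0},{"hand":-1,"travel":[-0.15,0.4,0],"spin":0},{"hand":-1,"travel":[-0.2,0.45,0],"spin":0},{"hand":-1,"travel":[-0.2,0.45,0],"spin":0},{"hand":-1,"travel":[-0.2,0.45,0],"spin":0}]'|tail -1; python3 st.py; python3 seat.py; python3 rect.py pics/rect4.png
python3 - <<'E'
from h import *
for n,(x0,y0,x1,y1) in(("top",(450,222,488,260)),("scene",(120,195,168,245))):
    src=cam(n)[0];H=cv2.cvtColor(src,cv2.COLOR_BGR2HSV).astype(int);m=np.zeros(H.shape[:2],bool);m[y0:y1,x0:x1]=True
    b=max(blobs(m&(H[...,2]<85)&(H[...,1]<60),80),key=cv2.contourArea);print("key",n,cen(b),cv2.contourArea(b))
# any other bottle-coloured blob on the whole table?
c=cam("top");H=cv2.cvtColor(c[0],cv2.COLOR_BGR2HSV).astype(int);m=(H[...,1]>45)&(H[...,0]<18)&(H[...,0]>2)&(H[...,2]<150)
for b in blobs(m,150):print("blob",cv2.boundingRect(b),cv2.contourArea(b),ray(c,cen(b),.03))
E
```

```text
grasp_force: 0.0
grasp_force: 0.0
pos [0.2979 0.4559 0.2492] F [-0.2 -0.7 -0.8] Tz 0.001 phi 0.1 j6 51.1
top 0.1055 top px 263 198 hue/sat/val med [ 16.  64. 125.]
   blob 724.5 (251, 189, 32, 31) [266.4178 204.2597] z.113 [0.5821 0.0974] z.05 [0.5952 0.1031]
top 0.0055 top px 305 199 hue/sat/val med [ 16.  63. 127.]
   blob 704.5 (290, 190, 32, 31) [305.6291 204.8422] z.113 [0.5825 0.0025] z.05 [0.5957 0.0042]
top -0.0945 top px 346 199 hue/sat/val med [ 11. 110. 137.]
scene 0.1055 top px 386 261 hue/sat/val med [ 15.  63. 144.]
   blob 926.5 (363, 255, 41, 36) [384.138  275.4276] z.113 [0.6316 0.0998] z.05 [0.5912 0.1077]
scene 0.0055 top px 334 259 hue/sat/val med [ 15.  69. 144.]
   blob 902.5 (314, 254, 41, 35) [334.7392 273.9847] z.113 [0.631  0.0068] z.05 [0.5906 0.008 ]
scene -0.0945 top px 282 258 hue/sat/val med [110.  20. 164.]
top 0.1753 A 9367 vertex mod60 (30=tight) 32.02848364909221
top -0.164 A 9418 vertex mod60 (30=tight) 31.956511942059365
scene 0.1753 A 8687 vertex mod60 (30=tight) 31.937312654159403
scene -0.164 A 8761 vertex mod60 (30=tight) 32.27995276597356
key top [467.64434845 240.8812095 ] 231.5
key scene [142.39846323 224.52360044] 455.5
blob (329, 191, 32, 31) 728.0 [ 0.59902925 -0.09518096  0.03      ]
blob (290, 190, 32, 31) 712.5 [0.59870562 0.00458045 0.03      ]
blob (251, 190, 31, 30) 708.0 [0.59884952 0.1053733  0.03      ]
```

Both bottles are concentric with their cups and at seated height. Both screws read tight, the key is upright in its stand, and no other bottle is on the table. Handing in.

```bash
python3 -c "
from plant import r
print(r.sign_off())"
```

```text
the job is handed in; nothing more can be done
None
```

I've handed the job in: both lock screws are tight at their marks, the key is back in its stand, and the only two bottles present are seated in the middle and +y cups; no verdict came back, and the wrist force hit 118 N (limit 120) when the key caught the stand's rim.

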